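# Clear the waste station and pack the finishing supplies

## Task

Close down the finishing bench: turn the black dial to the green mark to open the waste shutter fully, push every worn sanding block along the deck and off the ledge (push, do not lift them) so that all drop down the chute, then turn the dial back to the red mark to shut it. Pack every wax tin, stain jar and glue bottle that is there into the blue tote, standing upright on its floor in one close row.

Things in the scene. Friction and masses are not known exactly. Their poses are not given: they have to be found in the camera images.
- station: waste station, fixed. Origin on the worktop below the middle of the ledge edge; x points from the deck over the edge to the chute, y left. Plywood deck: top 165 mm high, from x = -220 mm to the ledge edge at x = 0, 240 mm wide inside; 14 mm high lips on both sides and at the front (inner face x = -212 mm), none at the ledge edge
- ledge_edge (a point): middle of the ledge edge (yellow stripe), on the deck's top surface; axes as the station's
- chute_mouth (a point): centre of the chute mouth at deck height, 75 mm past the ledge edge. Mouth: x = 0 to 150 mm, y = +-120 mm of the station; side walls 185 mm, back wall 210 mm above the worktop; steep floor below. A flat metal shutter (top 143 mm above the worktop) closes it; it slides away beneath the deck as the dial turns
- dial (a joint): black selector dial that drives the shutter, upright axis, rad: 0 = white pointer at red mark, shut; 0.7 = grey mark, half open; 1.4 = green mark, fully open. Grows clockwise seen from above; stops at 0 and 1.4. It clicks: let go, it snaps to the nearest mark and stays; about 0.1 to 0.2 N m to turn past a click
- dial_grip (a point): on the dial's axis at the height to grip, 202 mm above the worktop; turns with the dial. Grip: straight bar 14 mm thick, 49 mm long, top 7 mm above and foot 23 mm below this point; it lies along this point's x, pointer on the -x half; at 0 rad x is the station's x. Left of the deck, on a bracket 165 mm high; round foot 52 mm, white plate 76 mm wide
- tote: blue open tote, fixed. Origin at the centre of its underside, z up; outside 78 mm along x, 282 mm along y, 38 mm high (small end tabs besides); inside 68 mm by 272 mm, floor 5 mm above the worktop. The supplies fit in one row along y if they stand close together
- worn_block_1_c (a point): worn sanding block of cork and beech, 90 mm long (along its own y) x 40 x 31 mm high, lying on the deck with its length roughly along the station's x; point at its centre, half-way up. May be absent (None from the start)
- worn_block_2_c (a point): worn sanding block of cork and beech, 90 mm long (along its own y) x 40 x 31 mm high, lying on the deck with its length roughly along the station's x; point at its centre, half-way up. May be absent (None from the start)
- worn_block_3_c (a point): worn sanding block of cork and beech, 90 mm long (along its own y) x 40 x 31 mm high, lying on the deck with its length roughly along the station's x; point at its centre, half-way up. May be absent (None from the start)
- wax_tin_c (a point): yellow wax tin with a metal lid, upright cylinder 60 mm across (lid 59), 60 mm high, loose on the worktop; point on its axis, half-way up its full height. May be absent (None from the start)
- stain_jar_1_c (a point): amber jar with a black lid, upright cylinder 52 mm across (lid 51), 62 mm high, loose on the worktop; point on its axis, half-way up its full height. May be absent (None from the start)
- stain_jar_2_c (a point): green jar with a white lid, upright cylinder 52 mm across (lid 51), 62 mm high, loose on the worktop; point on its axis, half-way up its full height. May be absent (None from the start)
- big_glue_c (a point): white glue bottle with a red nozzle, upright, 143 mm high; straight body 44 mm across up to 108 mm, then the nozzle, loose on the worktop; point on its axis, half-way up its full height. May be absent (None from the start)
- small_glue_c (a point): cream glue bottle with a yellow nozzle, upright, 119 mm high; straight body 38 mm across up to 90 mm, then the nozzle, loose on the worktop; point on its axis, half-way up its full height. May be absent (None from the start)

How it is judged:
By the outcome, as a careful person would: the job done as asked, in the order asked, and still so for the second after the job is handed in, with the robot touching nothing.
Of worn_block_1, worn_block_2, worn_block_3 only 2 to 3 are there at a start; the rules pass over those that are not, and their reading is None.
Of wax_tin, stain_jar_1, stain_jar_2, big_glue, small_glue only 3 to 5 are there at a start; the rules pass over those that are not, and their reading is None.
At some moment in a run one of worn_block_1, worn_block_2, worn_block_3, wax_tin, stain_jar_1, stain_jar_2 may be knocked a few centimetres aside while the robot is not near it.
It also fails if it takes over 208 s, if anything falls off the work surface, if the arm or the gripper's body presses on something with over 40 N, if the wrist force passes 120 N, or if a joint passes its speed limit or range.

## Robot

A 7-joint arm with a two-finger parallel gripper is mounted at the origin on a cart in front of the work surface, level with it; the furniture and walls round the work are solid. World frame = base frame: x ahead of the robot, y to its left, z up, the work surface at z = 0. Lengths are in m, angles in rad, forces in N, time in s.
With the tool pointing down it reaches from about 0.425 to 0.875 m from the base axis. Payload 8.4 kg.
Tool frame: the origin (TCP) lies at the very end of the fingers, on their centre line; the grasp point (between the pads) lies 19 mm behind it; z points along the fingers, y is the line along which they close (so a half turn about z gives the same grasp; the last joint's range is limited). The gripper opens to 85 mm and grips with 20 to 120 N. Pads are 22 mm wide; open, the fingers measure 114 mm over their backs; the gripper's body (76 mm by 85 mm) begins 54 mm behind the grasp point. The pads swing forward as they close: fully open they stand 13 mm farther back than shut.
Start: joints at [1.183, 0.333, 0.04, 1.465, -0.013, 1.343, -0.059], TCP at [0.185, -0.623, 0.231] pointing down, gripper open.
Joint ranges: [-2.58, 2.58], [-0.38, 2.09], [-1.3, 1.39], [0.25, 2.4], [-1.5, 4.64], [0.08, 2.09], [-2.65, 2.65]. Speed limits (rad/s): [2.22, 2.22, 2.79, 2.79, 3.14, 3.14, 3.14].

## Interface

Orientations are given as [roll, pitch, yaw] about the fixed x, y, z axes, in that order (R = Rz(yaw) Ry(pitch) Rx(roll)).
In Python, from plant import robot gives the robot as it stands.
- The arm moves only by the shell command python3 -m crank 'ROWS'. ROWS is JSON, a list of rows, each an object with "grip": the opening, from 0 (shut) to 1 (fully open); "delta_pos": the shift along the tool's x, y, z scaled (see below), a list of three; "rotation": the turn, a rotation vector about the tool's x, y, z scaled (see below), a list of three. In form: [{"grip": grip, "delta_pos": [tx, ty, tz], "rotation": [rx, ry, rz]}, ...]. A call has 1 to 5 rows; each row shifts and turns the commanded pose from where the row before left it, along the tool's axes as they then stand; what a row does not reach is not made up. The controller multiplies each number of a shift by 600 mm and each number of a turn by 60 degrees. A row lasts 1/10 s, in which the tool goes at most 50 mm and 8.59 degrees, less where a joint would pass 70% of its speed; a pose out of reach is approached as far as the arm can. A call with a number of a shift or a turn outside -1 to 1 is refused whole. A call with a gripper value outside its range is refused whole. The fingers move at their own pace and stop on an object; the grip force is fixed at half the most. Time passes only in rows, so rows that do not move let the fingers close. It gives the time, the measured TCP pose, the force, the opening and the grip force at its end, in the units of the state.
- robot.get_obs(): the state, without advancing time (a new reading comes with each control period).
- robot.grab_frame(name): name is "scene" or "side" or "wrist"; returns a dict with "img" (400x640x3 uint8, blue, green, red), "intrinsics" (3x3 intrinsics, pixels), "extrinsics" (4x4, takes a point from world to camera coordinates). Camera axes: x right, y up, looking along -z (the intrinsics and any distortion apply to the point x, -y, -z); pixel columns grow to the right and rows downward; lengths in m; the calibration is good to about 2 mm. A picture is of the moment at which its call begins. There is no depth.
- robot.finish_job(): hands the job in; it is judged then, once.
The state is a dict: "clock": time; "joints": joint angles; "qd": joint speeds; "joint_torque": joint torques, N m; "position": TCP position; "eef_rot": TCP orientation; "contact_force": force on the tool from outside, world axes, zero at the start; "wrist_torque": the same for the moment, N m; "gripper_width": finger opening in m; "finger_force": force on a finger pad.
Only numpy, scipy, OpenCV 4.12 (cv2) and the standard library are available. Lean on these libraries where they do the work, as an engineer would, in place of code of your own. Each camera call takes 0.05 s, during which the arm holds its last target. There are 200 camera calls.

## Working session

There is one attempt and no reset: what is moved stays moved. The work goes in short steps, Python scripts to look and compute and a shell command to move; the robot and the scene stay as the last step left them, time stands still between calls to the robot, and variables do not carry over. Pictures are saved under pics/ and viewed, at most 14 in all, crops included, and the job is handed in when it is done.

```bash
ls; mkdir -p pics; python3 - <<'E'
from plant import robot
import cv2
for n in ("scene","side"):
    f=robot.grab_frame(n); cv2.imwrite(f"pics/{n}0.png",f["img"]); print(n,f["intrinsics"].tolist(),f["extrinsics"].round(4).tolist())
o=robot.get_obs(); print(o)
E
```

```text
pics
scene [[411.167945472567, 0.0, 330.48452623914864], [0.0, 411.167945472567, 199.71695745063434], [0.0, 0.0, 1.0]] [[-0.6908, -0.723, -0.0094, 0.3318], [0.6133, -0.5929, 0.5219, -0.4466], [-0.3829, 0.3547, 0.853, -1.2609], [0.0, 0.0, 0.0, 1.0]]
side [[406.4069483868273, 0.0, 314.97060503337343], [0.0, 406.4069483868273, 204.47564065312272], [0.0, 0.0, 1.0]] [[0.9985, -0.0509, -0.022, -0.5562], [0.0483, 0.602, 0.7971, -0.0997], [-0.0273, -0.7969, 0.6035, -1.1732], [0.0, 0.0, 0.0, 1.0]]
{'clock': 0.1, 'joints': array([ 1.18280067,  0.33382937,  0.039903  ,  1.4661758 , -0.01340667,
        1.34332705, -0.05848065]), 'qd': array([-1.75880518e-03, -1.23042822e-03, -4.97858137e-04, -1.15018793e-03,
        4.64547217e-05, -4.89112826e-05,  6.12712779e-04]), 'joint_torque': array([ 5.13220875e-03, -6.60006881e+01,  1.37106936e+00, -4.06466603e+01,
        1.71464944e-02,  8.93425226e-03,  6.02766409e-05]), 'position': array([ 0.18495969, -0.62269235,  0.2305211 ]), 'eef_rot': array([-3.14012283e+00,  1.00903159e-04,  2.88770000e-01]), 'contact_force': array([ 0.81916686, -0.30124504,  0.01052465]), 'wrist_torque': array([-0.01153034, -0.01598226, -0.00562827]), 'finger_force': 0.0, 'gripper_width': 0.08534383431454713}
```

View pics/scene0.png

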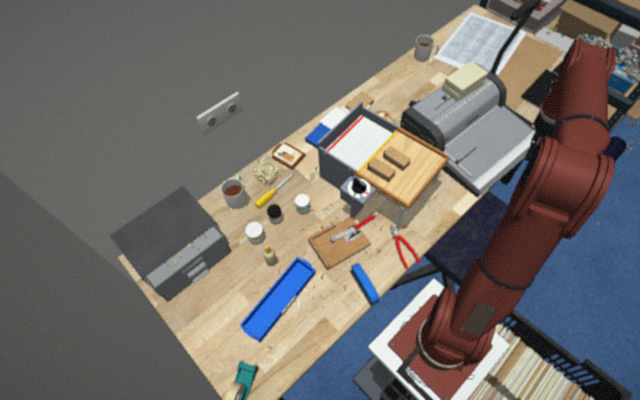

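View pics/side0.png

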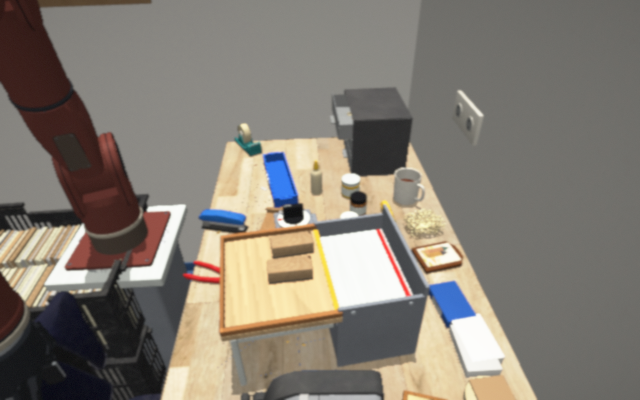

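The scene view shows the tote around (280,298), deck and two blocks around (390,163), dial at (357,188), and small items at (255,232), (275,213), (303,203), (270,256). The side view shows the same things. I'll enlarge both.

```bash
cat > h.py <<'E'
import numpy as np, cv2, json
from plant import robot
def cam(f): return f["intrinsics"],f["extrinsics"]
def ray(f,u,v,z):
    K,E=cam(f); d=np.array([(u-K[0,2])/K[0,0],-(v-K[1,2])/K[1,1],-1.]); R=E[:3,:3]; c=-R.T@E[:3,3]; d=R.T@d
    return c+d*(z-c[2])/d[2]
def proj(f,P):
    K,E=cam(f); p=(E[:3,:3]@np.asarray(P,float).reshape(-1,3).T).T+E[:3,3]
    q=np.c_[p[:,0],-p[:,1],-p[:,2]]@K.T; return q[:,:2]/q[:,2:]
def crop(f,x0,y0,w,h,s,name):
    c=cv2.resize(f["img"][y0:y0+h,x0:x0+w],None,fx=s,fy=s,interpolation=cv2.INTER_CUBIC)
    for k in range(0,w,20): cv2.putText(c,str(x0+k),(k*s,8),0,.3,(0,0,255),1); cv2.line(c,(k*s,8),(k*s,14),(0,0,255),1)
    for k in range(20,h,20): cv2.putText(c,str(y0+k),(0,k*s+3),0,.3,(0,0,255),1)
    if name: cv2.imwrite("pics/"+name,c)
    return c
def go(tp,tyaw=None):
    "units to go from here: tool xyz/0.6, rotation about tool axes/60deg; target pointing straight down with yaw tyaw"
    from scipy.spatial.transform import Rotation as R
    o=robot.get_obs(); r=R.from_euler('xyz',o["eef_rot"])
    d=r.inv().apply(np.array(tp)-o["position"])/0.6
    t=R.from_euler('xyz',[np.pi,0,o["eef_rot"][2] if tyaw is None else tyaw])
    w=(r.inv()*t).as_rotvec()/np.radians(60)
    print("pos",o["position"].round(4),"rot",o["eef_rot"].round(3),"d",d.round(3),"w",w.round(3),"t",o["clock"])
E
python3 - <<'E'
from h import *
f=robot.grab_frame("scene"); crop(f,230,100,220,170,3,"s1.png")
f=robot.grab_frame("side"); crop(f,210,150,220,180,3,"d1.png")
E
```

```text
(no output)
```

View pics/s1.png

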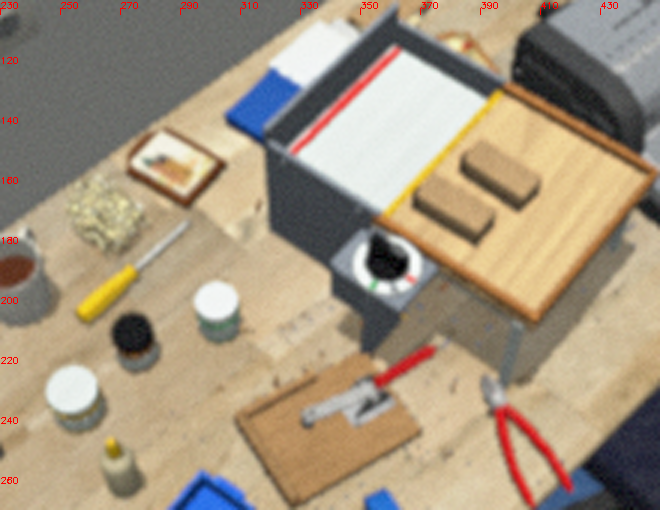

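View pics/d1.png

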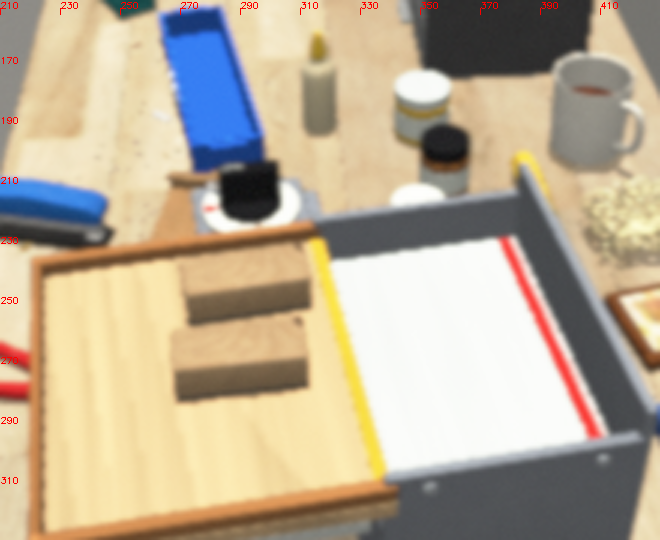

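```bash
python3 - <<'E'
from h import *
f=robot.grab_frame("scene"); g=robot.grab_frame("side")
S=lambda n,x,y,z: print("scene",n,ray(f,230+x/3,100+y/3,z).round(3))
D=lambda n,x,y,z: print("side ",n,ray(g,210+x/3,150+y/3,z).round(3))
S("ledgeR",500,92,.165);S("ledgeL",382,218,.165);D("ledgeL",316,238,.165);D("ledgeR",380,478,.165)
S("frontR",655,172,.179);S("frontL",533,320,.179);D("frontL",33,262,.179);D("frontR",37,536,.179)
S("plate",388,265,.167);D("plate",250,205,.167)
S("jar2",216,300,.062);D("jar2",418,193,.062);S("jar1",132,332,.062);D("jar1",445,142,.062);S("tin",74,388,.06);D("tin",422,85,.06)
S("gluetip",110,440,.119);D("gluetip",318,38,.119);D("gluebase",319,132,.0)
S("blkA",502,168,.196);S("blkB",455,200,.196);D("blkB",247,270,.196);D("blkA",240,342,.196)
for n,u,v in(("t1",300,260),("t2",315,267),("t3",258,338),("t4",242,331)): print(n,ray(f,u,v,.038).round(3))
for n,u,v in(("t1",264,154.7),("t2",282.7,152.7),("t3",274,203),("t4",297.3,200)): print("s",n,ray(g,u,v,.038).round(3))
go([.5,-.3,.3],0)
E
```

```text
scene ledgeR [ 0.581 -0.431  0.165]
scene ledgeL [ 0.55  -0.195  0.165]
side  ledgeL [ 0.552 -0.192  0.165]
side  ledgeR [ 0.579 -0.422  0.165]
scene frontR [ 0.371 -0.458  0.179]
scene frontL [ 0.339 -0.208  0.179]
side  frontL [ 0.341 -0.22   0.179]
side  frontR [ 0.376 -0.461  0.179]
scene plate [ 0.5   -0.153  0.167]
side  plate [ 0.502 -0.151  0.167]
scene jar2 [ 0.651 -0.023  0.062]
side  jar2 [ 0.654 -0.015  0.062]
scene jar1 [0.687 0.076 0.062]
side  jar1 [0.69  0.063 0.062]
scene tin [0.677 0.171 0.06 ]
side  tin [0.681 0.169 0.06 ]
scene gluetip [0.57  0.194 0.119]
side  gluetip [0.572 0.177 0.119]
side  gluebase [0.571 0.177 0.   ]
scene blkA [ 0.489 -0.325  0.196]
scene blkB [ 0.496 -0.254  0.196]
side  blkB [ 0.5   -0.259  0.196]
side  blkA [ 0.495 -0.33   0.196]
t1 [0.492 0.129 0.038]
t2 [0.439 0.109 0.038]
t3 [0.39  0.388 0.038]
t4 [0.441 0.41  0.038]
s t1 [0.393 0.382 0.038]
s t2 [0.461 0.39  0.038]
s t3 [0.438 0.088 0.038]
s t4 [0.509 0.097 0.038]
pos [ 0.185  -0.6229  0.231 ] rot [-3.141  0.     0.289] d [ 0.656 -0.367 -0.115] w [-0.001  0.     0.276] t 0.3
```

Two blocks, a tin, two jars and the small glue are there. Next I move above the dial.

```bash
python3 -m crank '[{"grip":1,"delta_pos":[0,0,-0.06],"rotation":[0,0,0]},{"grip":1,"delta_pos":[0,0,-0.06],"rotation":[0,0,0]},{"grip":1,"delta_pos":[0.06,-0.05,0],"rotation":[0,0,0]},{"grip":1,"delta_pos":[0.06,-0.05,0],"rotation":[0,0,0]},{"grip":1,"delta_pos":[0.06,-0.05,0],"rotation":[0,0,0]}]'
python3 -m crank '[{"grip":1,"delta_pos":[0.06,-0.05,0],"rotation":[0,0,0]},{"grip":1,"delta_pos":[0.06,-0.05,0],"rotation":[0,0,0]},{"grip":1,"delta_pos":[0.06,-0.05,0],"rotation":[0,0,0]},{"grip":1,"delta_pos":[0.06,-0.05,0],"rotation":[0,0,0]},{"grip":1,"delta_pos":[0.06,-0.05,0],"rotation":[0,0,0]}]'
python3 -m crank '[{"grip":1,"delta_pos":[0.06,-0.05,0],"rotation":[0,0,0]},{"grip":1,"delta_pos":[0.06,-0.05,0],"rotation":[0,0,0]},{"grip":1,"delta_pos":[0.06,-0.05,0],"rotation":[0,0,0]},{"grip":1,"delta_pos":[0.06,-0.05,0],"rotation":[0,0,0]}]'
python3 -m crank '[{"grip":1,"delta_pos":[0,0,0],"rotation":[0,0,-0.14]},{"grip":1,"delta_pos":[0,0,0],"rotation":[0,0,-0.14]},{"grip":1,"delta_pos":[0,0,0],"rotation":[0,0,-0.14]},{"grip":1,"delta_pos":[0,0,0],"rotation":[0,0,-0.14]},{"grip":1,"delta_pos":[0,0,0],"rotation":[0,0,-0.14]}]'
python3 -c "
from h import *
go([.501,-.152,.30],.12+np.pi); print(robot.get_obs()['joints'].round(3))"
```

```text
clock: 0.8
position: [0.2637, -0.5047, 0.3034]
eef_rot: [3.141, -0.0, 0.288]
contact_force: [1.6, 0.3, 0.3]
gripper_width: 0.0853
finger_force: 0.0
clock: 1.3
position: [0.3935, -0.3092, 0.3036]
eef_rot: [3.141, -0.0, 0.289]
contact_force: [0.9, 1.0, 0.8]
gripper_width: 0.0852
finger_force: 0.0
clock: 1.7
position: [0.4974, -0.1532, 0.3036]
eef_rot: [3.141, -0.0, 0.289]
contact_force: [0.5, -0.9, -0.5]
gripper_width: 0.0859
finger_force: 0.0
clock: 2.2
position: [0.4966, -0.1549, 0.3033]
eef_rot: [-3.142, 0.0, 1.028]
contact_force: [0.0, 0.3, 1.0]
gripper_width: 0.0851
finger_force: 0.0
pos [ 0.4966 -0.1549  0.3033] rot [-3.142  0.     1.028] d [0.008 0.004 0.006] w [-0.     0.    -2.133] t 2.2
[ 0.637  0.064 -0.439  1.644  0.028  1.439 -0.348]
```

```bash

python3 -m crank '[{"grip":1,"delta_pos":[0,0,0],"rotation":[0,0,-0.142]},{"grip":1,"delta_pos":[0,0,0],"rotation":[0,0,-0.142]},{"grip":1,"delta_pos":[0,0,0],"rotation":[0,0,-0.142]},{"grip":1,"delta_pos":[0,0,0],"rotation":[0,0,-0.142]},{"grip":1,"delta_pos":[0,0,0],"rotation":[0,0,-0.142]}]' >/dev/null
python3 -m crank '[{"grip":1,"delta_pos":[0,0,0],"rotation":[0,0,-0.142]},{"grip":1,"delta_pos":[0,0,0],"rotation":[0,0,-0.142]},{"grip":1,"delta_pos":[0,0,0],"rotation":[0,0,-0.142]},{"grip":1,"delta_pos":[0,0,0],"rotation":[0,0,-0.142]},{"grip":1,"delta_pos":[0,0,0],"rotation":[0,0,-0.142]}]' >/dev/null
python3 -m crank '[{"grip":1,"delta_pos":[0,0,0],"rotation":[0,0,-0.142]},{"grip":1,"delta_pos":[0,0,0],"rotation":[0,0,-0.142]},{"grip":1,"delta_pos":[0,0,0],"rotation":[0,0,-0.142]},{"grip":1,"delta_pos":[0,0,0],"rotation":[0,0,-0.142]},{"grip":1,"delta_pos":[0,0,0],"rotation":[0,0,-0.142]}]' >/dev/null
python3 -c "
from h import *
go([.501,-.152,.22],.12+np.pi); print(robot.get_obs()['joints'].round(3))
f=robot.grab_frame('wrist'); cv2.imwrite('pics/w1.png',f['img'])
print(proj(f,[[.501,-.152,.202],[.566,-.311,.165]]))"
```

```text
pos [ 0.4966 -0.155   0.3033] rot [-3.142 -0.    -3.025] d [-0.008  0.004  0.139] w [-0.    -0.    -0.003] t 3.7
[ 0.711  0.07  -0.517  1.641  0.035  1.44   1.878]
[[323.15737814 206.63263105]
 [145.4012981  242.82602358]]
```

View pics/w1.png

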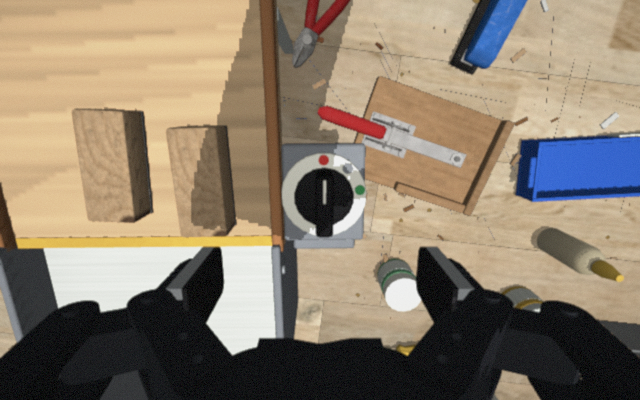

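Wrist view: dial bar from (323,165) to (324,236), pointer up toward the red mark; ledge stripe at row 242 from 18 to 275; two blocks at about (105,165) and (200,180).

```bash
python3 -c "
from h import *
f=robot.grab_frame('wrist')
a=ray(f,323,170,.209);b=ray(f,324,232,.209);p=(a+b)/2
c=ray(f,18,242,.165);d=ray(f,275,240,.165);print(a,b,c,d,np.arctan2(-(d-c)[0],(d-c)[1]))
for n,u,v in (('A',73,110),('A',133,110),('A',87,220),('A',137,216),('B',168,128),('B',224,125),('B',184,233),('B',231,230)): print(n,ray(f,u,v,.196).round(3))
go([p[0],p[1],.221],.12+np.pi)"
```

```text
[ 0.47090376 -0.15602952  0.209     ] [ 0.51930576 -0.14897444  0.209     ] [ 0.58158128 -0.42819627  0.165     ] [ 0.54949108 -0.19047919  0.165     ] 0.13418208629441858
A [ 0.452 -0.346  0.196]
A [ 0.446 -0.302  0.196]
A [ 0.538 -0.341  0.196]
A [ 0.53  -0.301  0.196]
B [ 0.456 -0.276  0.196]
B [ 0.448 -0.234  0.196]
B [ 0.54  -0.262  0.196]
B [ 0.532 -0.224  0.196]
pos [ 0.4966 -0.155   0.3033] rot [ 3.142 -0.    -3.028] d [0.002 0.004 0.137] w [ 0.    -0.    -0.006] t 3.8
```

```bash

python3 -m crank '[{"grip":1,"delta_pos":[0.002,0.004,0.06],"rotation":[0,0,-0.015]},{"grip":1,"delta_pos":[0,0,0.06],"rotation":[0,0,0]},{"grip":1,"delta_pos":[0,0,0.05],"rotation":[0,0,0]},{"grip":1,"delta_pos":[0,0,0.025],"rotation":[0,0,0]},{"grip":0,"delta_pos":[0,0,0],"rotation":[0,0,0]}]'
python3 -m crank '[{"grip":0,"delta_pos":[0,0,0],"rotation":[0,0,0]},{"grip":0,"delta_pos":[0,0,0],"rotation":[0,0,0]},{"grip":0,"delta_pos":[0,0,0],"rotation":[0,0,0]},{"grip":0,"delta_pos":[0,0,0],"rotation":[0,0,0]},{"grip":0,"delta_pos":[0,0,0],"rotation":[0,0,0]}]'
python3 -m crank '[{"grip":0,"delta_pos":[0,0,0],"rotation":[0,0,0]},{"grip":0,"delta_pos":[0,0,0],"rotation":[0,0,0]},{"grip":0,"delta_pos":[0,0,0],"rotation":[0,0,0]}]'
```

```text
clock: 4.3
position: [0.4942, -0.1524, 0.1847]
eef_rot: [3.14, -0.003, -3.018]
contact_force: [-0.9, 0.2, -0.4]
gripper_width: 0.0733
finger_force: 0.0
clock: 4.8
position: [0.4957, -0.1519, 0.1875]
eef_rot: [3.141, 0.001, -3.015]
contact_force: [-2.9, 3.4, 7.4]
gripper_width: 0.0126
finger_force: 59.2
clock: 5.1
position: [0.4957, -0.1519, 0.1875]
eef_rot: [3.141, 0.001, -3.015]
contact_force: [-2.5, 4.1, 7.2]
gripper_width: 0.0131
finger_force: 59.2
```

```bash

python3 -m crank '[{"grip":0,"delta_pos":[0,0,-0.003],"rotation":[0,0,0.1]},{"grip":0,"delta_pos":[0,0,0],"rotation":[0,0,0.1]},{"grip":0,"delta_pos":[0,0,0],"rotation":[0,0,0.1]},{"grip":0,"delta_pos":[0,0,0],"rotation":[0,0,0.1]},{"grip":0,"delta_pos":[0,0,0],"rotation":[0,0,0.1]}]'
python3 -m crank '[{"grip":0,"delta_pos":[0,0,0],"rotation":[0,0,0.1]},{"grip":0,"delta_pos":[0,0,0],"rotation":[0,0,0.1]},{"grip":0,"delta_pos":[0,0,0],"rotation":[0,0,0.1]},{"grip":0,"delta_pos":[0,0,0],"rotation":[0,0,0.1]},{"grip":0,"delta_pos":[0,0,0],"rotation":[0,0,0.1]}]'
python3 -m crank '[{"grip":0,"delta_pos":[0,0,0],"rotation":[0,0,0.1]},{"grip":0,"delta_pos":[0,0,0],"rotation":[0,0,0.1]},{"grip":0,"delta_pos":[0,0,0],"rotation":[0,0,0.1]},{"grip":0,"delta_pos":[0,0,0],"rotation":[0,0,0.035]},{"grip":0,"delta_pos":[0,0,0],"rotation":[0,0,0]}]'
python3 -c "
from h import *
o=robot.get_obs();print(o['wrist_torque'],o['joints'].round(2))"
```

```text
clock: 5.6
position: [0.4959, -0.1488, 0.1877]
eef_rot: [3.137, -0.001, 2.743]
contact_force: [4.7, 12.4, -6.8]
gripper_width: 0.0128
finger_force: 60.3
clock: 6.1
position: [0.4977, -0.1463, 0.1877]
eef_rot: [3.135, -0.003, 2.223]
contact_force: [14.0, 18.4, -12.4]
gripper_width: 0.0127
finger_force: 59.8
clock: 6.6
position: [0.4995, -0.1454, 0.1878]
eef_rot: [3.133, -0.005, 1.876]
contact_force: [21.0, 19.7, -16.7]
gripper_width: 0.0128
finger_force: 59.2
[ 4.22360293 -4.43415388  0.13747401] [ 0.61  0.12 -0.43  1.82  0.05  1.2   0.47]
```

```bash

python3 -m crank '[{"grip":1,"delta_pos":[0,0,0],"rotation":[0,0,0]},{"grip":1,"delta_pos":[0,0,0],"rotation":[0,0,0]},{"grip":1,"delta_pos":[0,0,0],"rotation":[0,0,0]},{"grip":1,"delta_pos":[0,0,0],"rotation":[0,0,0]},{"grip":1,"delta_pos":[0,0,-0.06],"rotation":[0,0,0]}]'
python3 -m crank '[{"grip":1,"delta_pos":[0,0,-0.07],"rotation":[0,0,0]},{"grip":1,"delta_pos":[0,0,-0.07],"rotation":[0,0,0]},{"grip":0,"delta_pos":[0,0,0],"rotation":[0,0,0]},{"grip":0,"delta_pos":[0,0,0],"rotation":[0,0,0]}]'
python3 -c "
from h import *
f=robot.grab_frame('wrist'); cv2.imwrite('pics/w2.png',f['img'])
go([.41,-.2615,.25],1.70)"
```

```text
clock: 7.1
position: [0.4926, -0.1528, 0.2206]
eef_rot: [-3.135, -0.004, 1.869]
contact_force: [0.4, 0.6, 0.1]
gripper_width: 0.0833
finger_force: 0.0
clock: 7.5
position: [0.4955, -0.1532, 0.3091]
eef_rot: [3.14, 0.001, 1.869]
contact_force: [0.3, -0.6, -0.9]
gripper_width: 0.0592
finger_force: 0.0
pos [ 0.495  -0.153   0.3078] rot [-3.141  0.     1.869] d [-0.131 -0.189  0.096] w [-0.     0.     0.162] t 7.55
```

View pics/w2.png

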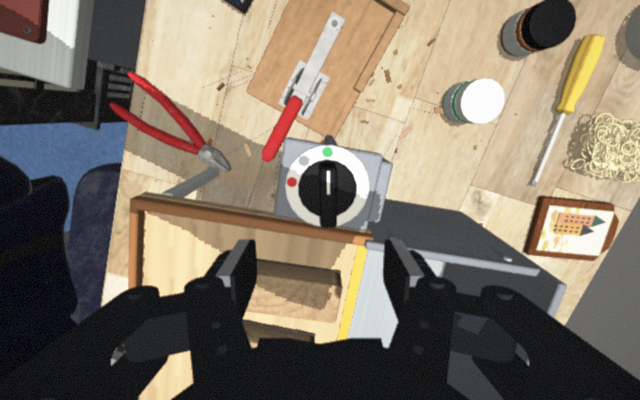

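Pointer now at green, chute open and dark. Go behind block B.

```bash

python3 -m crank '[{"grip":0,"delta_pos":[0,0,0],"rotation":[0,0,0.08]},{"grip":0,"delta_pos":[0,0,0],"rotation":[0,0,0.082]},{"grip":0,"delta_pos":[-0.054,-0.055,0],"rotation":[0,0,0]},{"grip":0,"delta_pos":[-0.054,-0.055,0],"rotation":[0,0,0]},{"grip":0,"delta_pos":[-0.054,-0.055,0],"rotation":[0,0,0]}]'
python3 -m crank '[{"grip":0,"delta_pos":[0,0,0.06],"rotation":[0,0,0]},{"grip":0,"delta_pos":[0,0,0.04],"rotation":[0,0,0]},{"grip":0,"delta_pos":[0,0,0],"rotation":[0,0,0]}]'
python3 -c "
from h import *
f=robot.grab_frame('scene'); crop(f,300,90,200,140,4,'s2.png')
go([.41,-.2615,.173],1.70)"
```

```text
clock: 8.05
position: [0.4078, -0.2627, 0.3065]
eef_rot: [-3.14, -0.002, 1.701]
contact_force: [2.0, -1.1, 0.3]
gripper_width: -0.0001
finger_force: 0.0
clock: 8.35
position: [0.407, -0.261, 0.2437]
eef_rot: [-3.136, -0.005, 1.699]
contact_force: [-0.8, 1.4, 0.2]
gripper_width: 0.0004
finger_force: 0.0
pos [ 0.4082 -0.2613  0.2461] rot [-3.138e+00 -3.000e-03  1.700e+00] d [-0.001  0.003  0.122] w [-0.003 -0.003  0.   ] t 8.4
```

View pics/s2.png

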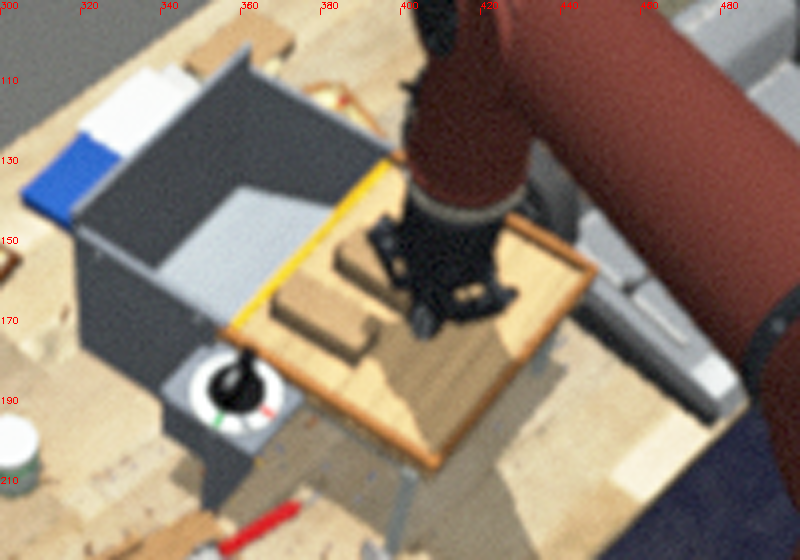

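```bash

python3 -m crank '[{"grip":0,"delta_pos":[0,0,0.06],"rotation":[0,0,0]},{"grip":0,"delta_pos":[0,0.003,0.045],"rotation":[0,0,0]},{"grip":0,"delta_pos":[0,0,0.016],"rotation":[0,0,0]},{"grip":0,"delta_pos":[0,0.02,0],"rotation":[0,0,0]},{"grip":0,"delta_pos":[0,0.02,0],"rotation":[0,0,0]}]'
python3 -m crank '[{"grip":0,"delta_pos":[0,0.02,0],"rotation":[0,0,0]},{"grip":0,"delta_pos":[0,0.02,0],"rotation":[0,0,0]},{"grip":0,"delta_pos":[0,0.02,0],"rotation":[0,0,0]},{"grip":0,"delta_pos":[0,0.02,0],"rotation":[0,0,0]},{"grip":0,"delta_pos":[0,0.02,0],"rotation":[0,0,0]}]'
python3 -c "
from h import *
f=robot.grab_frame('scene'); crop(f,300,90,200,140,4,'s3.png')
go([.585,-.236,.173],1.70)"
```

```text
clock: 8.9
position: [0.437, -0.2588, 0.1773]
eef_rot: [3.14, 0.001, 1.7]
contact_force: [0.9, -0.6, -0.2]
gripper_width: 0.0003
finger_force: 0.0
clock: 9.4
position: [0.4958, -0.2506, 0.1756]
eef_rot: [3.142, -0.0, 1.7]
contact_force: [-0.6, -0.0, 0.7]
gripper_width: -0.0
finger_force: 0.2
pos [ 0.4975 -0.2499  0.1755] rot [ 3.14  -0.     1.702] d [0.004 0.148 0.004] w [ 0.001 -0.     0.002] t 9.45
```

View pics/s3.png

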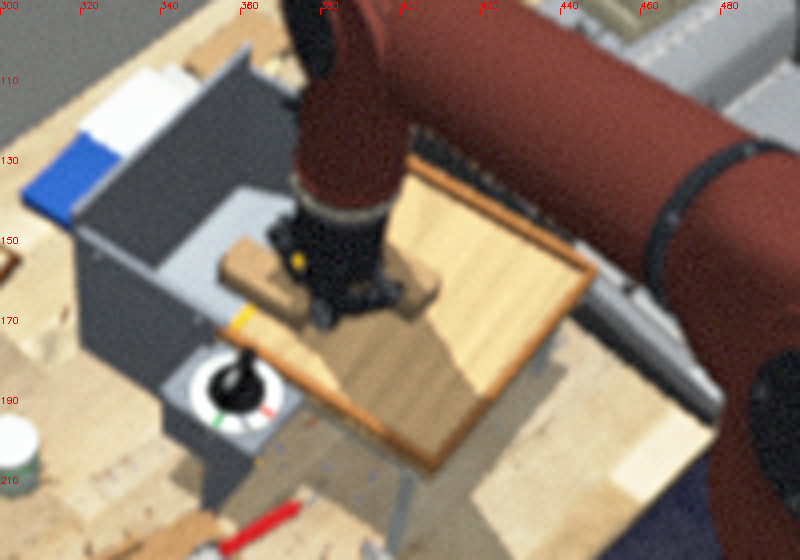

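Block B half over the edge and straight; continue, then line up behind block A.

```bash

python3 -m crank '[{"grip":0,"delta_pos":[0,0.02,0],"rotation":[0,0,0]},{"grip":0,"delta_pos":[0,0.02,0],"rotation":[0,0,0]},{"grip":0,"delta_pos":[0,0.02,0],"rotation":[0,0,0]},{"grip":0,"delta_pos":[0,0.02,0],"rotation":[0,0,0]},{"grip":0,"delta_pos":[0,0.02,0],"rotation":[0,0,0]}]'
python3 -m crank '[{"grip":0,"delta_pos":[0,0.02,0],"rotation":[0,0,0]},{"grip":0,"delta_pos":[0,0.02,0],"rotation":[0,0,0]},{"grip":0,"delta_pos":[0,0.01,0],"rotation":[0,0,0]},{"grip":0,"delta_pos":[0,0,-0.06],"rotation":[0,0,0]},{"grip":0,"delta_pos":[0,0,-0.06],"rotation":[0,0,0]}]'
python3 -m crank '[{"grip":0,"delta_pos":[-0.027,-0.078,0],"rotation":[0,0,0]},{"grip":0,"delta_pos":[-0.027,-0.078,0],"rotation":[0,0,0]},{"grip":0,"delta_pos":[-0.027,-0.078,0],"rotation":[0,0,0]},{"grip":0,"delta_pos":[-0.027,-0.078,0],"rotation":[0,0,0]},{"grip":0,"delta_pos":[0,0,0],"rotation":[0,0,0.095]}]'
python3 -c "
from h import *
f=robot.grab_frame('scene'); crop(f,300,90,200,140,4,'s4.png')
go([.408,-.3245,.173],1.606)"
```

```text
clock: 9.95
position: [0.5553, -0.2428, 0.1755]
eef_rot: [3.142, -0.0, 1.7]
contact_force: [0.2, 0.7, -0.7]
gripper_width: 0.0004
finger_force: 0.0
clock: 10.45
position: [0.5836, -0.2389, 0.2473]
eef_rot: [-3.139, -0.002, 1.701]
contact_force: [0.9, -0.5, 0.7]
gripper_width: 0.0
finger_force: 0.0
clock: 10.95
position: [0.4006, -0.3323, 0.248]
eef_rot: [-3.14, 0.002, 1.592]
contact_force: [0.3, 0.1, -0.5]
gripper_width: 0.0001
finger_force: 0.0
pos [ 0.4036 -0.3301  0.2481] rot [-3.141e+00  1.000e-03  1.586e+00] d [0.009 0.007 0.125] w [-0.     0.001 -0.019] t 11.0
```

View pics/s4.png

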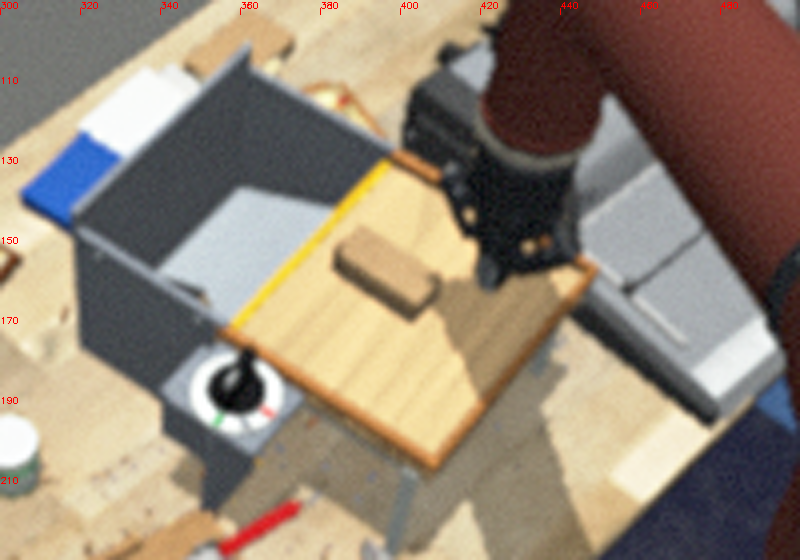

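```bash

python3 -m crank '[{"grip":0,"delta_pos":[0.009,0.007,0.06],"rotation":[0,0,-0.019]},{"grip":0,"delta_pos":[0,0,0.049],"rotation":[0,0,0]},{"grip":0,"delta_pos":[0,0,0.014],"rotation":[0,0,0]},{"grip":0,"delta_pos":[0,0.02,0],"rotation":[0,0,0]},{"grip":0,"delta_pos":[0,0.02,0],"rotation":[0,0,0]}]'
python3 -m crank '[{"grip":0,"delta_pos":[0,0.02,0],"rotation":[0,0,0]},{"grip":0,"delta_pos":[0,0.02,0],"rotation":[0,0,0]},{"grip":0,"delta_pos":[0,0.02,0],"rotation":[0,0,0]},{"grip":0,"delta_pos":[0,0.02,0],"rotation":[0,0,0]},{"grip":0,"delta_pos":[0,0.02,0],"rotation":[0,0,0]}]'
python3 -m crank '[{"grip":0,"delta_pos":[0,0.02,0],"rotation":[0,0,0]},{"grip":0,"delta_pos":[0,0.02,0],"rotation":[0,0,0]},{"grip":0,"delta_pos":[0,0.02,0],"rotation":[0,0,0]},{"grip":0,"delta_pos":[0,0.02,0],"rotation":[0,0,0]},{"grip":0,"delta_pos":[0,0.02,0],"rotation":[0,0,0]}]'
python3 -m crank '[{"grip":0,"delta_pos":[0,0.02,0],"rotation":[0,0,0]},{"grip":0,"delta_pos":[0,0.02,0],"rotation":[0,0,0]},{"grip":0,"delta_pos":[0,0.02,0],"rotation":[0,0,0]},{"grip":0,"delta_pos":[0,0,-0.07],"rotation":[0,0,0]},{"grip":0,"delta_pos":[0,0,-0.07],"rotation":[0,0,0]}]'
python3 -m crank '[{"grip":1,"delta_pos":[0,0,-0.04],"rotation":[0,0,0]},{"grip":1,"delta_pos":[0,0,0],"rotation":[0,0,-0.13]},{"grip":1,"delta_pos":[0,0,0],"rotation":[0,0,-0.12]}]'
python3 -c "
from h import *
f=robot.grab_frame('scene'); c=crop(f,220,90,230,190,3,None)
w=robot.grab_frame('wrist'); w=cv2.resize(w['img'],(400,250)); 
cv2.imwrite('pics/s5.png',np.vstack([c[:340],np.hstack([w,np.zeros((250,290,3),np.uint8)])]))
go([.501,-.151,.30],1.868)"
```

```text
clock: 11.5
position: [0.4366, -0.3211, 0.1752]
eef_rot: [3.14, 0.001, 1.621]
contact_force: [0.0, 0.5, 0.6]
gripper_width: -0.0002
finger_force: 0.0
clock: 12.0
position: [0.4958, -0.3178, 0.1738]
eef_rot: [3.142, -0.0, 1.621]
contact_force: [-0.5, -0.1, -0.6]
gripper_width: -0.0002
finger_force: 0.2
clock: 12.5
position: [0.5556, -0.3148, 0.1737]
eef_rot: [3.142, -0.0, 1.621]
contact_force: [0.3, 0.2, 0.5]
gripper_width: 0.0003
finger_force: 0.0
clock: 13.0
position: [0.5905, -0.3125, 0.2573]
eef_rot: [-3.139, -0.002, 1.621]
contact_force: [1.5, -0.3, 0.8]
gripper_width: -0.0002
finger_force: 0.0
clock: 13.3
position: [0.5915, -0.3132, 0.2831]
eef_rot: [3.14, 0.002, 1.888]
contact_force: [-0.7, -0.0, -0.7]
gripper_width: 0.043
finger_force: 0.0
pos [ 0.591  -0.3131  0.2819] rot [3.141 0.    1.885] d [ 0.303 -0.059 -0.03 ] w [0.    0.    0.016] t 13.4
```

View pics/s5.png

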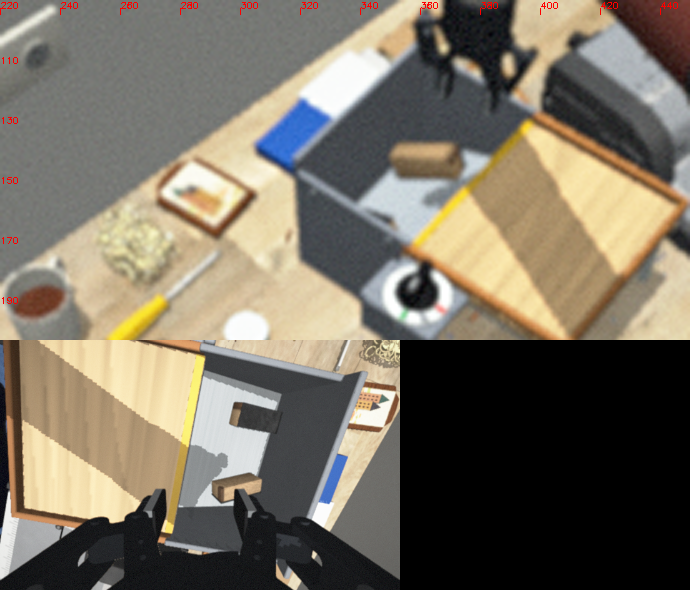

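Both blocks are in the chute. To the dial again.

```bash

python3 -m crank '[{"grip":1,"delta_pos":[0.076,-0.015,-0.03],"rotation":[0,0,0.016]},{"grip":1,"delta_pos":[0.076,-0.015,0],"rotation":[0,0,0]},{"grip":1,"delta_pos":[0.076,-0.015,0],"rotation":[0,0,0]},{"grip":1,"delta_pos":[0.075,-0.014,0],"rotation":[0,0,0]},{"grip":1,"delta_pos":[0,0,0],"rotation":[0,0,0]}]'
python3 -c "
from h import *
f=robot.grab_frame('scene'); c=crop(f,300,90,120,100,4,None)
w=robot.grab_frame('wrist'); print(proj(w,[[.501,-.151,.209]])); 
cv2.imwrite('pics/s6.png',np.hstack([c,w['img'][:,180:500]]))
go([.501,-.151,.188],1.868)"
```

```text
clock: 13.9
position: [0.502, -0.1437, 0.3008]
eef_rot: [3.141, -0.0, 1.869]
contact_force: [-0.0, 0.3, 0.3]
gripper_width: 0.0852
finger_force: 0.0
[[317.79622711 206.38876259]]
pos [ 0.5031 -0.1491  0.3003] rot [3.141e+00 1.000e-03 1.864e+00] d [-0.002 -0.004  0.187] w [ 0.001  0.001 -0.004] t 14.0
```

View pics/s6.png

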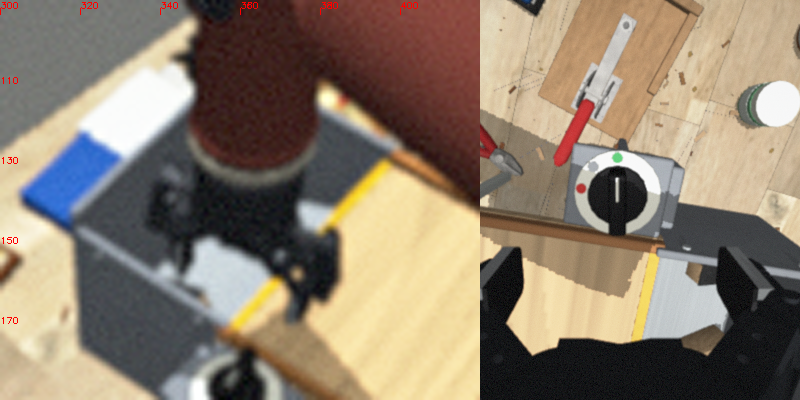

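```bash

python3 -m crank '[{"grip":1,"delta_pos":[-0.002,-0.002,0.06],"rotation":[0,0,0]},{"grip":1,"delta_pos":[0,0,0.06],"rotation":[0,0,0]},{"grip":1,"delta_pos":[0,0,0.05],"rotation":[0,0,0]},{"grip":1,"delta_pos":[0,0,0.014],"rotation":[0,0,0]},{"grip":0,"delta_pos":[0,0,0],"rotation":[0,0,0]}]'
python3 -m crank '[{"grip":0,"delta_pos":[0,0,0],"rotation":[0,0,0]},{"grip":0,"delta_pos":[0,0,0],"rotation":[0,0,0]},{"grip":0,"delta_pos":[0,0,0],"rotation":[0,0,0]},{"grip":0,"delta_pos":[0,0,0],"rotation":[0,0,0]},{"grip":0,"delta_pos":[0,0,0],"rotation":[0,0,0]}]'
python3 -m crank '[{"grip":0,"delta_pos":[0,0,-0.002],"rotation":[0,0,-0.1]},{"grip":0,"delta_pos":[0,0,0],"rotation":[0,0,-0.1]},{"grip":0,"delta_pos":[0,0,0],"rotation":[0,0,-0.1]},{"grip":0,"delta_pos":[0,0,0],"rotation":[0,0,-0.1]},{"grip":0,"delta_pos":[0,0,0],"rotation":[0,0,-0.1]}]'
python3 -c "
from h import *
o=robot.get_obs();print(o['wrist_torque'],o['joints'].round(2))"
```

```text
clock: 14.5
position: [0.502, -0.152, 0.1883]
eef_rot: [-3.14, -0.002, 1.863]
contact_force: [0.0, 0.5, -0.0]
gripper_width: 0.0731
finger_force: 0.0
clock: 15.0
position: [0.5023, -0.1516, 0.1904]
eef_rot: [3.141, 0.001, 1.866]
contact_force: [-4.0, 0.4, 6.8]
gripper_width: 0.0127
finger_force: 58.9
clock: 15.5
position: [0.5025, -0.1513, 0.1905]
eef_rot: [3.141, 0.0, 2.394]
contact_force: [2.2, 0.7, -4.2]
gripper_width: 0.0125
finger_force: 59.5
[ 0.02290265 -0.57231106  0.10073316] [ 0.63  0.14 -0.46  1.8   0.06  1.22  0.98]
```

```bash

python3 -m crank '[{"grip":0,"delta_pos":[0,0,0],"rotation":[0,0,-0.1]},{"grip":0,"delta_pos":[0,0,0],"rotation":[0,0,-0.1]},{"grip":0,"delta_pos":[0,0,0],"rotation":[0,0,-0.1]},{"grip":0,"delta_pos":[0,0,0],"rotation":[0,0,-0.1]},{"grip":0,"delta_pos":[0,0,0],"rotation":[0,0,-0.1]}]'
python3 -c "
from h import *
o=robot.get_obs();print(o['wrist_torque'])"
python3 -m crank '[{"grip":0,"delta_pos":[0,0,0],"rotation":[0,0,-0.1]},{"grip":0,"delta_pos":[0,0,0],"rotation":[0,0,-0.1]},{"grip":0,"delta_pos":[0,0,0],"rotation":[0,0,-0.1]},{"grip":0,"delta_pos":[0,0,0],"rotation":[0,0,-0.04]},{"grip":0,"delta_pos":[0,0,0],"rotation":[0,0,0]}]'
python3 -c "
from h import *
o=robot.get_obs();print(o['wrist_torque'],o['joints'].round(2))"
```

```text
clock: 16.0
position: [0.5026, -0.151, 0.1905]
eef_rot: [3.141, 0.001, 2.917]
contact_force: [2.1, 1.5, -4.5]
gripper_width: 0.0122
finger_force: 59.4
[ 0.28676826 -0.633177   -0.0500688 ]
clock: 16.5
position: [0.5026, -0.1508, 0.1905]
eef_rot: [3.141, 0.001, -3.013]
contact_force: [2.8, 1.9, -4.2]
gripper_width: 0.0127
finger_force: 59.5
[ 0.62935103 -0.62699812 -0.0201884 ] [ 0.69  0.14 -0.53  1.8   0.08  1.22  1.84]
```

Dial back at red. Release, rise, and look over the tote and supplies.

```bash

python3 -m crank '[{"grip":1,"delta_pos":[0,0,0],"rotation":[0,0,0]},{"grip":1,"delta_pos":[0,0,0],"rotation":[0,0,0]},{"grip":1,"delta_pos":[0,0,0],"rotation":[0,0,0]},{"grip":1,"delta_pos":[0,0,0],"rotation":[0,0,0]},{"grip":1,"delta_pos":[0,0,-0.06],"rotation":[0,0,0]}]'
python3 -m crank '[{"grip":1,"delta_pos":[0,0,-0.08],"rotation":[0,0,0]},{"grip":1,"delta_pos":[0,0,-0.08],"rotation":[0,0,0]},{"grip":1,"delta_pos":[0,0,-0.08],"rotation":[0,0,0]},{"grip":1,"delta_pos":[0,0,-0.08],"rotation":[0,0,0]},{"grip":1,"delta_pos":[-0.023,0.079,0],"rotation":[0,0,0]}]'
python3 -m crank '[{"grip":1,"delta_pos":[-0.023,0.079,0],"rotation":[0,0,0]},{"grip":1,"delta_pos":[-0.023,0.079,0],"rotation":[0,0,0]},{"grip":1,"delta_pos":[-0.023,0.079,0],"rotation":[0,0,0]},{"grip":1,"delta_pos":[-0.023,0.079,0],"rotation":[0,0,0]},{"grip":1,"delta_pos":[-0.023,0.079,0],"rotation":[0,0,0]}]'
python3 -m crank '[{"grip":1,"delta_pos":[0,0,0],"rotation":[0,0,0]},{"grip":1,"delta_pos":[0,0,0],"rotation":[0,0,0]}]'
python3 -c "
from h import *
import pickle
w=robot.grab_frame('wrist'); pickle.dump(w,open('w7.pkl','wb'))
f=robot.grab_frame('scene'); c=crop(f,320,110,100,100,2,None)
im=cv2.resize(w['img'],(800,500)); b=np.zeros((600,800,3),np.uint8); b[:500]=im; b[400:,600:]=c; cv2.imwrite('pics/w7.png',b)
go([.5,.1,.3]);print(robot.get_obs()['joints'].round(2))"
```

```text
clock: 17.0
position: [0.4998, -0.151, 0.223]
eef_rot: [3.138, -0.007, -3.014]
contact_force: [0.5, -0.2, 0.7]
gripper_width: 0.0836
finger_force: 0.0
clock: 17.5
position: [0.5109, -0.1088, 0.4245]
eef_rot: [-3.137, 0.007, -3.025]
contact_force: [2.1, -0.4, -0.2]
gripper_width: 0.0854
finger_force: 0.0
clock: 18.0
position: [0.5482, 0.143, 0.4189]
eef_rot: [-3.141, 0.001, -3.015]
contact_force: [1.5, 0.1, -0.1]
gripper_width: 0.085
finger_force: 0.0
clock: 18.2
position: [0.548, 0.1427, 0.4184]
eef_rot: [3.141, -0.0, -3.011]
contact_force: [0.4, -0.9, 0.5]
gripper_width: 0.0853
finger_force: 0.0
pos [0.5485 0.14   0.4185] rot [-3.141 -0.    -3.016] d [ 0.089 -0.056  0.198] w [-0.001 -0.     0.   ] t 18.3
[ 0.3   0.2  -0.76  1.3   0.14  1.69  1.26]
```

View pics/w7.png

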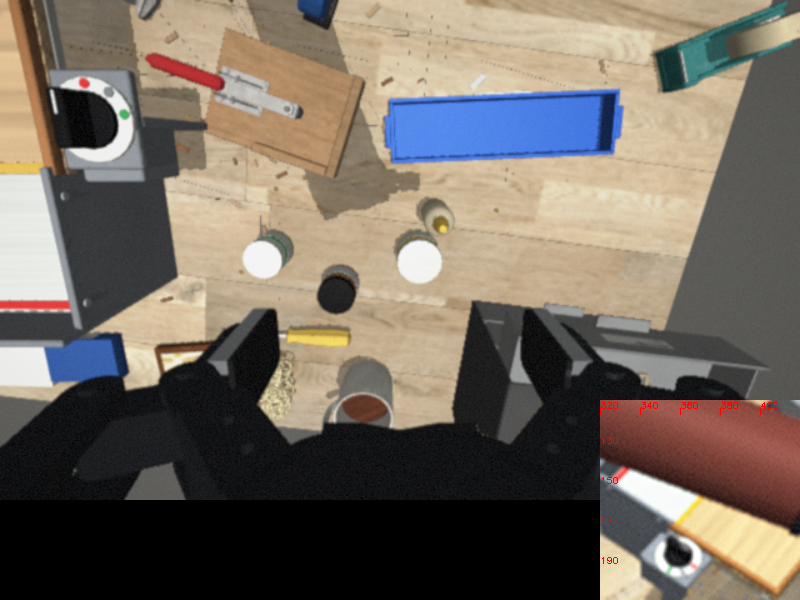

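Wrist view (scaled 1.25): tote rim corners (388,100), (617,91), (614,154), (391,162); tin lid (419,261), black lid (337,295), white lid (263,258), glue nozzle tip (441,226). The shutter is shut.

```bash
python3 -c "
from h import *
import pickle
w=pickle.load(open('w7.pkl','rb')); P=lambda n,u,v,z: print(n,ray(w,u/1.25,v/1.25,z).round(4))
for i,(u,v) in enumerate(((388,100),(617,91),(614,154),(391,162))): P('rim%d'%i,u,v,.038)
P('tin',419,261,.06);P('jar1',337,295,.062);P('jar2',263,258,.062);P('gluetip',441,226,.119)"
```

```text
rim0 [0.4359 0.1138 0.038 ]
rim1 [0.3896 0.3886 0.038 ]
rim2 [0.4627 0.4048 0.038 ]
rim3 [0.509  0.1266 0.038 ]
tin [0.6279 0.1785 0.06  ]
jar1 [0.6877 0.0775 0.062 ]
jar2 [ 0.6493 -0.0216  0.062 ]
gluetip [0.5671 0.1918 0.119 ]
```

The tin was knocked to (0.628, 0.179). I'll pick it first.

```bash

python3 -m crank '[{"grip":1,"delta_pos":[-0.07,0.024,0],"rotation":[0,0,0]},{"grip":1,"delta_pos":[-0.07,0.023,0],"rotation":[0,0,0]},{"grip":1,"delta_pos":[0,0,0.08],"rotation":[0,0,0]},{"grip":1,"delta_pos":[0,0,0.08],"rotation":[0,0,0]},{"grip":1,"delta_pos":[0,0,0.08],"rotation":[0,0,0]}]'
python3 -m crank '[{"grip":1,"delta_pos":[0,0,0.08],"rotation":[0,0,0]},{"grip":1,"delta_pos":[0,0,0.08],"rotation":[0,0,0]},{"grip":1,"delta_pos":[0,0,0.04],"rotation":[0,0,0]},{"grip":1,"delta_pos":[0,0,0],"rotation":[0,0,0]}]'
python3 -c "
from h import *
w=robot.grab_frame('wrist'); cv2.imwrite('pics/w8.png',w['img']); print(proj(w,[.628,.1785,.06]))
go([.628,.1785,.035])"
```

```text
clock: 18.8
position: [0.6288, 0.178, 0.2727]
eef_rot: [-3.142, 0.0, -3.017]
contact_force: [1.1, 0.1, 0.3]
gripper_width: 0.0853
finger_force: 0.0
clock: 19.2
position: [0.6265, 0.1763, 0.1505]
eef_rot: [-3.14, -0.006, -3.017]
contact_force: [-0.7, -0.1, 0.5]
gripper_width: 0.0853
finger_force: 0.0
[[322.90644025 207.73797814]]
pos [0.6278 0.1775 0.1535] rot [-3.141e+00 -3.000e-03 -3.017e+00] d [-0.001  0.002  0.198] w [-0.001 -0.003  0.   ] t 19.25
```

View pics/w8.png

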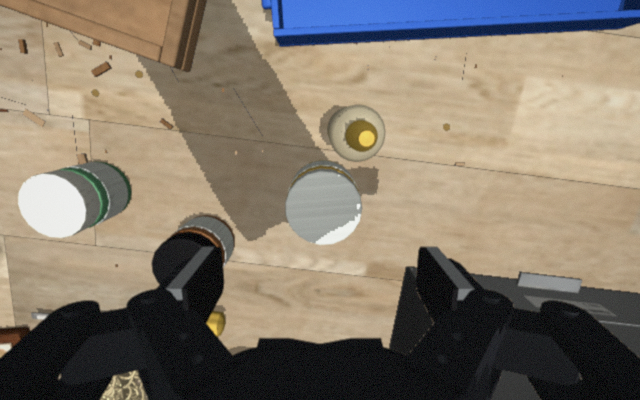

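```bash
python3 -c "
from h import *
w=robot.grab_frame('side')
print(ray(w,352,172,0),ray(w,405,173,0),'mug',ray(w,405,203,0))
w=robot.grab_frame('wrist'); print(ray(w,398,340,0),ray(w,408,268,.1),ray(w,408,268,.15), ray(w,408,268,.05))"
```

```text
[0.70284393 0.29909467 0.        ] [0.88578079 0.27693961 0.        ] mug [0.84645646 0.10536146 0.        ]
[0.78813745 0.28376249 0.        ] [0.6553643  0.24142973 0.1       ] [0.63177812 0.22325065 0.15      ] [0.67895047 0.25960881 0.05      ]
```

```bash

python3 -m crank '[{"grip":1,"delta_pos":[-0.001,0.001,0.07],"rotation":[0,0,0]},{"grip":1,"delta_pos":[0,0,0.07],"rotation":[0,0,0]},{"grip":1,"delta_pos":[0,0,0.04],"rotation":[0,0,0]},{"grip":1,"delta_pos":[0,0,0.018],"rotation":[0,0,0]},{"grip":0,"delta_pos":[0,0,0],"rotation":[0,0,0]}]'
python3 -m crank '[{"grip":0,"delta_pos":[0,0,0],"rotation":[0,0,0]},{"grip":0,"delta_pos":[0,0,0],"rotation":[0,0,0]},{"grip":0,"delta_pos":[0,0,0],"rotation":[0,0,0]},{"grip":0,"delta_pos":[0,0,0],"rotation":[0,0,0]}]'
python3 -m crank '[{"grip":0,"delta_pos":[0,0,-0.03],"rotation":[0,0,0]},{"grip":0,"delta_pos":[0,0,-0.06],"rotation":[0,0,0]},{"grip":0,"delta_pos":[0,0,-0.06],"rotation":[0,0,0]},{"grip":0,"delta_pos":[0,0,-0.06],"rotation":[0,0,0]},{"grip":0,"delta_pos":[0,0,-0.06],"rotation":[0,0,0]}]'
python3 -c "
from h import *
go([.4324,.3591,.20],1.737-2*np.pi)"
```

```text
clock: 19.85
position: [0.629, 0.1805, 0.0363]
eef_rot: [3.142, 0.0, -3.015]
contact_force: [-0.4, -0.6, 0.1]
gripper_width: 0.0731
finger_force: 0.0
clock: 20.25
position: [0.6304, 0.1814, 0.0387]
eef_rot: [3.141, 0.005, -3.014]
contact_force: [-0.1, 0.5, 7.9]
gripper_width: 0.0574
finger_force: 65.1
clock: 20.75
position: [0.6282, 0.1808, 0.2011]
eef_rot: [3.141, 0.001, -3.014]
contact_force: [0.1, -0.0, -1.9]
gripper_width: 0.0573
finger_force: 64.4
pos [0.6282 0.1808 0.2011] rot [ 3.141e+00  1.000e-03 -3.014e+00] d [0.286 0.336 0.002] w [1.000e-03 1.000e-03 1.463e+00] t 20.75
```

```bash

python3 -m crank '[{"grip":0,"delta_pos":[0.048,0.056,0],"rotation":[0,0,0]},{"grip":0,"delta_pos":[0.048,0.056,0],"rotation":[0,0,0]},{"grip":0,"delta_pos":[0.048,0.056,0],"rotation":[0,0,0]},{"grip":0,"delta_pos":[0.048,0.056,0],"rotation":[0,0,0]},{"grip":0,"delta_pos":[0.047,0.056,0],"rotation":[0,0,0]}]' >/dev/null
python3 -m crank '[{"grip":0,"delta_pos":[0.047,0.056,0],"rotation":[0,0,0]},{"grip":0,"delta_pos":[0,0,0],"rotation":[0,0,0.133]},{"grip":0,"delta_pos":[0,0,0],"rotation":[0,0,0.133]},{"grip":0,"delta_pos":[0,0,0],"rotation":[0,0,0.133]},{"grip":0,"delta_pos":[0,0,0],"rotation":[0,0,0.133]}]' >/dev/null
python3 -m crank '[{"grip":0,"delta_pos":[0,0,0],"rotation":[0,0,0.133]},{"grip":0,"delta_pos":[0,0,0],"rotation":[0,0,0.133]},{"grip":0,"delta_pos":[0,0,0],"rotation":[0,0,0.133]},{"grip":0,"delta_pos":[0,0,0],"rotation":[0,0,0.133]},{"grip":0,"delta_pos":[0,0,0],"rotation":[0,0,0.133]}]' 
python3 -m crank '[{"grip":0,"delta_pos":[0,0,0],"rotation":[0,0,0.133]},{"grip":0,"delta_pos":[0,0,0],"rotation":[0,0,0.133]},{"grip":0,"delta_pos":[0,0,0],"rotation":[0,0,0]}]'
python3 -c "
from h import *
import pickle
w=robot.grab_frame('wrist'); pickle.dump(w,open('w9.pkl','wb')); cv2.imwrite('pics/w9.png',w['img'])
go([.4324,.3591,.05],1.737);print(robot.get_obs()['joints'].round(2))"
```

```text
clock: 22.25
position: [0.4324, 0.3591, 0.1994]
eef_rot: [3.14, -0.0, 2.011]
contact_force: [-0.2, 0.1, -1.5]
gripper_width: 0.0572
finger_force: 64.3
clock: 22.55
position: [0.4324, 0.3592, 0.1993]
eef_rot: [3.14, -0.0, 1.735]
contact_force: [0.9, 0.6, -2.1]
gripper_width: 0.0571
finger_force: 64.3
pos [0.4325 0.3591 0.1991] rot [ 3.14  -0.     1.741] d [-0.    -0.     0.248] w [ 0.001 -0.     0.003] t 22.6
[-0.19  0.24 -0.67  1.7   0.15  1.26 -0.73]
```

View pics/w9.png

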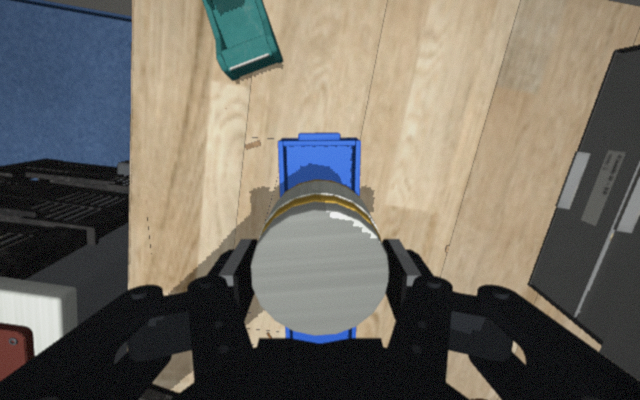

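Tin centred over the tote; its far end rim corners are at (279,141) and (360,141).

```bash
python3 -c "
from h import *
import pickle
w=pickle.load(open('w9.pkl','rb')); a=ray(w,279,141,.038);b=ray(w,360,141,.038);c=ray(w,286,332,.038);d=ray(w,355,332,.038);print(a,b,c,d)
y=np.array([-.1655,.986]);print(((a+b)/2)[:2]-.141*y, 'lateral', (np.array([.4324,.3591])-((a+b)/2)[:2])@[.986,.1655])"
```

```text
[0.38744703 0.39177363 0.038     ] [0.46169834 0.40406767 0.038     ] [0.42213825 0.18831752 0.038     ] [0.49663897 0.20056692 0.038     ]
[0.44790818 0.25889465] lateral 0.0012929186729357146
```

```bash

python3 -m crank '[{"grip":0,"delta_pos":[0,-0.0015,0.07],"rotation":[0,0,0.003]},{"grip":0,"delta_pos":[0,0,0.07],"rotation":[0,0,0]},{"grip":0,"delta_pos":[0,0,0.06],"rotation":[0,0,0]},{"grip":0,"delta_pos":[0,0,0.03],"rotation":[0,0,0]},{"grip":0,"delta_pos":[0,0,0.014],"rotation":[0,0,0]}]'
python3 -m crank '[{"grip":0,"delta_pos":[0,0,0.01],"rotation":[0,0,0]},{"grip":0,"delta_pos":[0,0,0.004],"rotation":[0,0,0]},{"grip":0,"delta_pos":[0,0,0],"rotation":[0,0,0]}]'
```

```text
clock: 23.1
position: [0.4309, 0.358, 0.0499]
eef_rot: [-3.139, 0.001, 1.738]
contact_force: [1.1, 0.8, -1.2]
gripper_width: 0.057
finger_force: 64.5
clock: 23.4
position: [0.4323, 0.3592, 0.044]
eef_rot: [3.14, -0.001, 1.735]
contact_force: [0.4, -0.6, -0.8]
gripper_width: 0.0573
finger_force: 64.4
```

```bash

python3 -m crank '[{"grip":0,"delta_pos":[0,0,0.002],"rotation":[0,0,0]},{"grip":0,"delta_pos":[0.004,0,0],"rotation":[0,0,0]},{"grip":0,"delta_pos":[0.004,0,0],"rotation":[0,0,0]},{"grip":0,"delta_pos":[0.003,0,0],"rotation":[0,0,0]},{"grip":0,"delta_pos":[0,0,0],"rotation":[0,0,0]}]'
```

```text
clock: 23.9
position: [0.4324, 0.3653, 0.0437]
eef_rot: [3.138, -0.0, 1.734]
contact_force: [0.1, -3.2, 8.4]
gripper_width: 0.0579
finger_force: 65.4
```

```bash

python3 -m crank '[{"grip":1,"delta_pos":[0,0,0],"rotation":[0,0,0]},{"grip":1,"delta_pos":[0,0,0],"rotation":[0,0,0]},{"grip":1,"delta_pos":[0,0,0],"rotation":[0,0,0]},{"grip":1,"delta_pos":[0,0,-0.03],"rotation":[0,0,0]},{"grip":1,"delta_pos":[0,0,-0.08],"rotation":[0,0,0]}]'
python3 -m crank '[{"grip":1,"delta_pos":[0,0,-0.08],"rotation":[0,0,0]},{"grip":1,"delta_pos":[0,0,-0.08],"rotation":[0,0,0]},{"grip":1,"delta_pos":[-0.068,0.043,0],"rotation":[0,0,0]},{"grip":1,"delta_pos":[-0.068,0.043,0],"rotation":[0,0,0]},{"grip":1,"delta_pos":[-0.068,0.043,0],"rotation":[0,0,0]}]'
python3 -m crank '[{"grip":1,"delta_pos":[-0.068,0.043,0],"rotation":[0,0,0]},{"grip":1,"delta_pos":[-0.068,0.043,0],"rotation":[0,0,0]},{"grip":1,"delta_pos":[-0.068,0.043,0],"rotation":[0,0,0]},{"grip":1,"delta_pos":[-0.068,0.043,0],"rotation":[0,0,0]},{"grip":1,"delta_pos":[-0.068,0.043,0],"rotation":[0,0,0]}]'
python3 -m crank '[{"grip":1,"delta_pos":[0,0,0],"rotation":[0,0,0]}]' >/dev/null
cat > lid.py <<'E'
from h import *
import sys
w=robot.grab_frame('wrist'); cv2.imwrite('pics/lid_%s.png'%sys.argv[1],w['img'])
x,y,z=map(float,sys.argv[2:5]); u,v=proj(w,[x,y,z])[0]; print('pred',u,v)
img=w['img'].astype(int); V=img.max(2); S=V-img.min(2)
m=((V<60) if sys.argv[5]=='dark' else (V>170)&(S<35)).astype(np.uint8)
m[:, :]*=(np.hypot(*(np.mgrid[:400,:640]-np.array([v,u])[:,None,None]))<float(sys.argv[6])).astype(np.uint8)
n,l,s,c=cv2.connectedComponentsWithStats(m); k=1+np.argmax(s[1:,4]); print('lid',c[k],s[k]); e=s[k]; print('pos',ray(w,e[0]+e[2]/2,e[1]+e[3]/2,z))
E
python3 lid.py j1 .6877 .0775 .062 dark 60; python3 -c "
from h import *
go([.6877,.0775,.037],1.737)"
```

```text
clock: 24.4
position: [0.4286, 0.3631, 0.1047]
eef_rot: [-3.135, 0.003, 1.734]
contact_force: [0.6, 0.2, 1.1]
gripper_width: 0.0856
finger_force: 0.0
clock: 24.9
position: [0.5279, 0.2558, 0.2044]
eef_rot: [3.14, 0.0, 1.735]
contact_force: [1.0, 0.7, -0.1]
gripper_width: 0.0851
finger_force: 0.0
clock: 25.4
position: [0.6884, 0.0751, 0.2037]
eef_rot: [-3.142, -0.0, 1.734]
contact_force: [0.7, 0.2, 1.2]
gripper_width: 0.0854
finger_force: 0.0
pred 319.8112512061617 175.96041187546248
lid [322.65008361 177.04682274] [ 296  149   54   56 2392]
pos [0.69064592 0.07700357 0.062     ]
pos [0.6889 0.0721 0.2024] rot [-3.140e+00  1.000e-03  1.728e+00] d [ 0.009 -0.     0.276] w [-0.001  0.001 -0.009] t 25.55
```

```bash

python3 -m crank '[{"grip":1,"delta_pos":[0.009,0.003,0.07],"rotation":[0,0,-0.009]},{"grip":1,"delta_pos":[0,0,0.08],"rotation":[0,0,0]},{"grip":1,"delta_pos":[0,0,0.07],"rotation":[0,0,0]},{"grip":1,"delta_pos":[0,0,0.04],"rotation":[0,0,0]},{"grip":1,"delta_pos":[0,0,0.016],"rotation":[0,0,0]}]'
python3 -m crank '[{"grip":0,"delta_pos":[0,0,0],"rotation":[0,0,0]},{"grip":0,"delta_pos":[0,0,0],"rotation":[0,0,0]},{"grip":0,"delta_pos":[0,0,0],"rotation":[0,0,0]},{"grip":0,"delta_pos":[0,0,0],"rotation":[0,0,0]},{"grip":0,"delta_pos":[0,0,0],"rotation":[0,0,0]}]'
python3 -m crank '[{"grip":0,"delta_pos":[0,0,-0.03],"rotation":[0,0,0]},{"grip":0,"delta_pos":[0,0,-0.06],"rotation":[0,0,0]},{"grip":0,"delta_pos":[0,0,-0.06],"rotation":[0,0,0]},{"grip":0,"delta_pos":[0,0,-0.06],"rotation":[0,0,0]},{"grip":0,"delta_pos":[0,0,-0.06],"rotation":[0,0,0]}]'
python3 -c "
from h import *
go([.4412,.3031,.20],1.737)"
```

```text
clock: 26.05
position: [0.6858, 0.0833, 0.0349]
eef_rot: [-3.137, -0.001, 1.745]
contact_force: [-0.4, 1.1, 0.3]
gripper_width: 0.0853
finger_force: 0.0
clock: 26.55
position: [0.6901, 0.0828, 0.041]
eef_rot: [3.137, -0.0, 1.743]
contact_force: [0.7, 1.3, 6.8]
gripper_width: 0.0487
finger_force: 68.9
clock: 27.05
position: [0.688, 0.0823, 0.2035]
eef_rot: [3.14, 0.0, 1.743]
contact_force: [0.6, -0.1, -1.3]
gripper_width: 0.049
finger_force: 68.2
pos [0.688  0.0823 0.2035] rot [3.14  0.    1.743] d [ 0.433 -0.342  0.005] w [0.001 0.    0.006] t 27.05
```

```bash

python3 -m crank '[{"grip":0,"delta_pos":[0.0626,-0.0489,0],"rotation":[0,0,0.006]},{"grip":0,"delta_pos":[0.0626,-0.0489,0],"rotation":[0,0,0]},{"grip":0,"delta_pos":[0.0626,-0.0489,0],"rotation":[0,0,0]},{"grip":0,"delta_pos":[0.0626,-0.0489,0],"rotation":[0,0,0]},{"grip":0,"delta_pos":[0.0626,-0.0489,0],"rotation":[0,0,0]}]'>/dev/null
python3 -m crank '[{"grip":0,"delta_pos":[0.0626,-0.0489,0],"rotation":[0,0,0]},{"grip":0,"delta_pos":[0.0626,-0.0489,0],"rotation":[0,0,0]},{"grip":0,"delta_pos":[0,0,0],"rotation":[0,0,0]},{"grip":0,"delta_pos":[0,0,0],"rotation":[0,0,0]}]'
python3 -c "
from h import *
w=robot.grab_frame('wrist'); cv2.imwrite('pics/w10.png',w['img'])
for n,p in (('tinlid',[.4324,.3653,.065]),): print(n,proj(w,p))
go([.4407,.3060,.045],1.737)"
```

```text
clock: 27.95
position: [0.4413, 0.3083, 0.2018]
eef_rot: [3.14, 0.0, 1.74]
contact_force: [0.9, -0.6, -0.7]
gripper_width: 0.0491
finger_force: 68.5
tinlid [[322.12386753 121.47671654]]
pos [0.4424 0.3071 0.2013] rot [3.14  0.    1.737] d [-0.001 -0.003  0.261] w [0.002 0.    0.   ] t 28.0
```

View pics/w10.png

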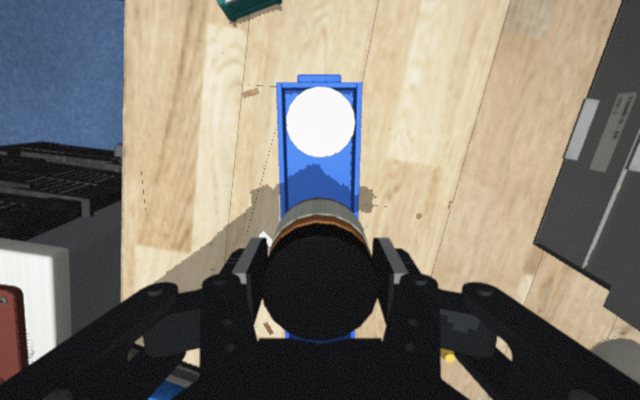

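Tin stands at the far end wall, lid at (320,122). Lower jar 1.

```bash

python3 -m crank '[{"grip":0,"delta_pos":[-0.001,-0.002,0.07],"rotation":[0,0,0]},{"grip":0,"delta_pos":[0,0,0.07],"rotation":[0,0,0]},{"grip":0,"delta_pos":[0,0,0.06],"rotation":[0,0,0]},{"grip":0,"delta_pos":[0,0,0.03],"rotation":[0,0,0]},{"grip":0,"delta_pos":[0,0,0.02],"rotation":[0,0,0]}]'
python3 -m crank '[{"grip":0,"delta_pos":[0,0,0.008],"rotation":[0,0,0]},{"grip":0,"delta_pos":[0,0,0.004],"rotation":[0,0,0]},{"grip":0,"delta_pos":[0,0,0],"rotation":[0,0,0]}]'
python3 -m crank '[{"grip":0,"delta_pos":[0.004,0,0],"rotation":[0,0,0]},{"grip":0,"delta_pos":[0.004,0,0],"rotation":[0,0,0]},{"grip":0,"delta_pos":[0,0,0],"rotation":[0,0,0]}]'
```

```text
clock: 28.5
position: [0.4415, 0.3047, 0.0486]
eef_rot: [-3.14, 0.001, 1.734]
contact_force: [-0.8, 0.1, -0.9]
gripper_width: 0.0487
finger_force: 68.5
clock: 28.8
position: [0.4422, 0.3057, 0.0459]
eef_rot: [3.14, 0.002, 1.735]
contact_force: [-8.0, -7.4, 21.7]
gripper_width: 0.0491
finger_force: 71.7
clock: 29.1
position: [0.4432, 0.3103, 0.046]
eef_rot: [3.137, 0.002, 1.734]
contact_force: [-1.0, -7.9, 16.9]
gripper_width: 0.0491
finger_force: 70.5
```

```bash

python3 -m crank '[{"grip":0,"delta_pos":[0,0,-0.004],"rotation":[0,0,0]},{"grip":0,"delta_pos":[0,0,0],"rotation":[0,0,0]}]'
python3 -m crank '[{"grip":0,"delta_pos":[0.004,0,0],"rotation":[0,0,0]},{"grip":0,"delta_pos":[0,0,0],"rotation":[0,0,0]}]'
```

```text
clock: 29.3
position: [0.4414, 0.3114, 0.0466]
eef_rot: [3.14, -0.001, 1.736]
contact_force: [0.2, -0.2, -1.5]
gripper_width: 0.049
finger_force: 68.6
clock: 29.5
position: [0.4404, 0.3138, 0.046]
eef_rot: [3.14, 0.0, 1.737]
contact_force: [-0.0, -2.5, 5.4]
gripper_width: 0.0488
finger_force: 69.3
```

```bash

python3 -m crank '[{"grip":0,"delta_pos":[0.003,0,0],"rotation":[0,0,0]},{"grip":0,"delta_pos":[0,0,0],"rotation":[0,0,0]}]'
python3 -m crank '[{"grip":1,"delta_pos":[0,0,0],"rotation":[0,0,0]},{"grip":1,"delta_pos":[0,0,0],"rotation":[0,0,0]},{"grip":1,"delta_pos":[0,0,0],"rotation":[0,0,0]},{"grip":1,"delta_pos":[0,0,-0.03],"rotation":[0,0,0]},{"grip":1,"delta_pos":[0,0,-0.08],"rotation":[0,0,0]}]'
python3 -m crank '[{"grip":1,"delta_pos":[0,0,-0.08],"rotation":[0,0,0]},{"grip":1,"delta_pos":[0,0,-0.08],"rotation":[0,0,0]},{"grip":1,"delta_pos":[0,0,0],"rotation":[0,0,0]}]'
python3 lid.py j1p .44 .3095 .067 dark 45; python3 -c "
from h import *
go([.6493,-.0216,.2],1.737)"
```

```text
clock: 29.7
position: [0.4402, 0.3153, 0.046]
eef_rot: [3.141, 0.0, 1.737]
contact_force: [-0.7, -3.6, 8.0]
gripper_width: 0.0492
finger_force: 69.4
clock: 30.2
position: [0.4371, 0.3136, 0.1083]
eef_rot: [-3.134, 0.002, 1.737]
contact_force: [1.5, -0.1, 0.7]
gripper_width: 0.0853
finger_force: 0.0
clock: 30.5
position: [0.4416, 0.3179, 0.2141]
eef_rot: [3.132, -0.004, 1.737]
contact_force: [1.0, 0.9, -1.3]
gripper_width: 0.0856
finger_force: 0.0
pred 316.5457460024517 194.920601300521
lid [315.77325581 194.76252236] [ 290  168   53   54 2236]
pos [0.4399706  0.30941842 0.067     ]
pos [0.4407 0.3168 0.2108] rot [ 3.136e+00 -2.000e-03  1.737e+00] d [-0.614  0.249  0.018] w [ 0.006 -0.002  0.   ] t 30.55
```

```bash

python3 -m crank '[{"grip":1,"delta_pos":[-0.0768,0.0311,0],"rotation":[0,0,0]},{"grip":1,"delta_pos":[-0.0768,0.0311,0],"rotation":[0,0,0]},{"grip":1,"delta_pos":[-0.0768,0.0311,0],"rotation":[0,0,0]},{"grip":1,"delta_pos":[-0.0768,0.0311,0],"rotation":[0,0,0]},{"grip":1,"delta_pos":[-0.0768,0.0311,0],"rotation":[0,0,0]}]' >/dev/null
python3 -m crank '[{"grip":1,"delta_pos":[-0.0768,0.0311,0],"rotation":[0,0,0]},{"grip":1,"delta_pos":[-0.0768,0.0311,0],"rotation":[0,0,0]},{"grip":1,"delta_pos":[-0.0768,0.0311,0],"rotation":[0,0,0]},{"grip":1,"delta_pos":[0,0,0],"rotation":[0,0,0]},{"grip":1,"delta_pos":[0,0,0],"rotation":[0,0,0]}]'
python3 lid.py j2 .6493 -.0216 .062 white 60; python3 -c "
from h import *
go([.6493,-.0216,.037],1.737)"
```

```text
clock: 31.55
position: [0.6473, -0.0249, 0.2051]
eef_rot: [-3.139, -0.001, 1.735]
contact_force: [-0.4, 1.1, -0.8]
gripper_width: 0.0856
finger_force: 0.0
pred 324.6079105735365 183.8296135900854
lid [327.35692442 184.88859764] [ 300  159   56   53 2289]
pos [ 0.65258597 -0.02262281  0.062     ]
pos [ 0.647  -0.0229  0.2057] rot [-3.139e+00 -1.000e-03  1.737e+00] d [0.001 0.005 0.281] w [-0.002 -0.001  0.   ] t 31.6
```

```bash

python3 -m crank '[{"grip":1,"delta_pos":[0,0.008,0.075],"rotation":[0,0,0]},{"grip":1,"delta_pos":[0,0,0.08],"rotation":[0,0,0]},{"grip":1,"delta_pos":[0,0,0.07],"rotation":[0,0,0]},{"grip":1,"delta_pos":[0,0,0.04],"rotation":[0,0,0]},{"grip":1,"delta_pos":[0,0,0.016],"rotation":[0,0,0]}]'
python3 -m crank '[{"grip":0,"delta_pos":[0,0,0],"rotation":[0,0,0]},{"grip":0,"delta_pos":[0,0,0],"rotation":[0,0,0]},{"grip":0,"delta_pos":[0,0,0],"rotation":[0,0,0]},{"grip":0,"delta_pos":[0,0,0],"rotation":[0,0,0]},{"grip":0,"delta_pos":[0,0,0],"rotation":[0,0,0]}]'
python3 -m crank '[{"grip":0,"delta_pos":[0,0,-0.03],"rotation":[0,0,0]},{"grip":0,"delta_pos":[0,0,-0.06],"rotation":[0,0,0]},{"grip":0,"delta_pos":[0,0,-0.06],"rotation":[0,0,0]},{"grip":0,"delta_pos":[0,0,-0.06],"rotation":[0,0,0]},{"grip":0,"delta_pos":[0,0,-0.06],"rotation":[0,0,0]}]'
python3 -c "
from h import *
s=.0514-.052-.005; c=np.array([.4486,.2587])+s*np.array([-.1655,.986]);print(c)
go([*c,.20],1.737)"
```

```text
clock: 32.1
position: [0.6497, -0.0206, 0.0354]
eef_rot: [-3.137, -0.002, 1.74]
contact_force: [-0.8, -0.0, 0.1]
gripper_width: 0.0855
finger_force: 0.0
clock: 32.6
position: [0.654, -0.0223, 0.0413]
eef_rot: [3.138, 0.0, 1.737]
contact_force: [-1.5, 0.9, 6.7]
gripper_width: 0.0495
finger_force: 67.6
clock: 33.1
position: [0.6523, -0.0226, 0.2032]
eef_rot: [3.14, 0.0, 1.737]
contact_force: [0.3, -0.5, -1.9]
gripper_width: 0.0491
finger_force: 66.8
[0.4495268 0.2531784]
pos [ 0.6523 -0.0226  0.2032] rot [3.14  0.    1.737] d [ 0.509 -0.257  0.005] w [0.001 0.    0.   ] t 33.1
```

```bash

python3 -m crank '[{"grip":0,"delta_pos":[0.0727,-0.0367,0],"rotation":[0,0,0]},{"grip":0,"delta_pos":[0.0727,-0.0367,0],"rotation":[0,0,0]},{"grip":0,"delta_pos":[0.0727,-0.0367,0],"rotation":[0,0,0]},{"grip":0,"delta_pos":[0.0727,-0.0367,0],"rotation":[0,0,0]},{"grip":0,"delta_pos":[0.0727,-0.0367,0],"rotation":[0,0,0]}]'>/dev/null
python3 -m crank '[{"grip":0,"delta_pos":[0.0727,-0.0367,0],"rotation":[0,0,0]},{"grip":0,"delta_pos":[0.0727,-0.0367,0],"rotation":[0,0,0]},{"grip":0,"delta_pos":[0,0,0],"rotation":[0,0,0]},{"grip":0,"delta_pos":[0,0,0],"rotation":[0,0,0]},{"grip":0,"delta_pos":[0,0,0],"rotation":[0,0,0]}]'
python3 -c "
from h import *
go([.4495,.2532,.047],1.737)"
```

```text
clock: 34.1
position: [0.4506, 0.252, 0.2011]
eef_rot: [3.141, 0.001, 1.736]
contact_force: [0.8, 0.2, -1.3]
gripper_width: 0.0489
finger_force: 67.1
pos [0.4506 0.252  0.2011] rot [3.141e+00 1.000e-03 1.736e+00] d [ 0.002 -0.002  0.257] w [ 0.001  0.001 -0.001] t 34.1
```

```bash

python3 -m crank '[{"grip":0,"delta_pos":[0.002,-0.002,0.07],"rotation":[0,0,0]},{"grip":0,"delta_pos":[0,0,0.07],"rotation":[0,0,0]},{"grip":0,"delta_pos":[0,0,0.06],"rotation":[0,0,0]},{"grip":0,"delta_pos":[0,0,0.03],"rotation":[0,0,0]},{"grip":0,"delta_pos":[0,0,0.02],"rotation":[0,0,0]}]'
python3 -m crank '[{"grip":0,"delta_pos":[0,0,0.006],"rotation":[0,0,0]},{"grip":0,"delta_pos":[0,0,0],"rotation":[0,0,0]},{"grip":0,"delta_pos":[0,0,0],"rotation":[0,0,0]}]'
python3 -m crank '[{"grip":0,"delta_pos":[0.004,0,0],"rotation":[0,0,0]},{"grip":0,"delta_pos":[0.004,0,0],"rotation":[0,0,0]},{"grip":0,"delta_pos":[0,0,0],"rotation":[0,0,0]}]'
```

```text
clock: 34.6
position: [0.4486, 0.2521, 0.0489]
eef_rot: [-3.139, 0.001, 1.735]
contact_force: [0.6, 0.2, -0.9]
gripper_width: 0.0488
finger_force: 67.1
clock: 34.9
position: [0.4494, 0.2542, 0.0482]
eef_rot: [3.14, -0.001, 1.737]
contact_force: [-0.8, 0.5, -0.7]
gripper_width: 0.049
finger_force: 67.3
clock: 35.2
position: [0.448, 0.259, 0.0476]
eef_rot: [3.141, 0.0, 1.737]
contact_force: [0.7, -0.4, -1.4]
gripper_width: 0.0493
finger_force: 67.3
```

```bash

python3 -m crank '[{"grip":0,"delta_pos":[0,0,0.003],"rotation":[0,0,0]},{"grip":0,"delta_pos":[0,0,0],"rotation":[0,0,0]}]'
python3 -m crank '[{"grip":0,"delta_pos":[0.003,0,0],"rotation":[0,0,0]},{"grip":0,"delta_pos":[0,0,0],"rotation":[0,0,0]}]'
```

```text
clock: 35.4
position: [0.4479, 0.259, 0.0462]
eef_rot: [3.141, 0.0, 1.737]
contact_force: [-2.7, -2.3, 9.0]
gripper_width: 0.0492
finger_force: 68.6
clock: 35.6
position: [0.448, 0.2592, 0.0462]
eef_rot: [3.141, 0.002, 1.736]
contact_force: [-4.0, -7.9, 13.5]
gripper_width: 0.049
finger_force: 69.2
```

```bash

python3 -m crank '[{"grip":1,"delta_pos":[0,0,0],"rotation":[0,0,0]},{"grip":1,"delta_pos":[0,0,0],"rotation":[0,0,0]},{"grip":1,"delta_pos":[0,0,0],"rotation":[0,0,0]},{"grip":1,"delta_pos":[0,0,-0.03],"rotation":[0,0,0]},{"grip":1,"delta_pos":[0,0,-0.08],"rotation":[0,0,0]}]'
python3 -m crank '[{"grip":1,"delta_pos":[0,0,-0.08],"rotation":[0,0,0]},{"grip":1,"delta_pos":[0,0,-0.08],"rotation":[0,0,0]},{"grip":1,"delta_pos":[0,0,-0.04],"rotation":[0,0,0]},{"grip":1,"delta_pos":[0,0,0],"rotation":[0,0,0]}]'
python3 lid.py j2p .448 .258 .067 white 45; python3 -c "
from h import *
go([.567,.192,.22],1.737)"
```

```text
clock: 36.1
position: [0.4449, 0.2591, 0.1085]
eef_rot: [-3.134, 0.001, 1.737]
contact_force: [1.2, 0.5, 0.0]
gripper_width: 0.0856
finger_force: 0.0
clock: 36.5
position: [0.4489, 0.2619, 0.2353]
eef_rot: [3.135, -0.002, 1.737]
contact_force: [0.1, 1.1, -0.3]
gripper_width: 0.0854
finger_force: 0.0
pred 318.5212402778167 185.04051466961582
lid [316.98299681 184.19022317] [ 293  161   50   48 1882]
pos [0.44748683 0.25795614 0.067     ]
pos [0.4481 0.2612 0.2329] rot [ 3.138e+00 -1.000e-03  1.737e+00] d [-0.147  0.176  0.022] w [ 0.003 -0.001  0.   ] t 36.55
```

```bash

python3 -m crank '[{"grip":1,"delta_pos":[-0.049,0.0587,0],"rotation":[0,0,0]},{"grip":1,"delta_pos":[-0.049,0.0587,0],"rotation":[0,0,0]},{"grip":1,"delta_pos":[-0.049,0.0587,0],"rotation":[0,0,0]},{"grip":1,"delta_pos":[0,0,0],"rotation":[0,0,0]},{"grip":1,"delta_pos":[0,0,0],"rotation":[0,0,0]}]'
python3 -c "
from h import *
w=robot.grab_frame('wrist'); u,v=proj(w,[.567,.192,.119])[0];print(u,v)
img=w['img'].astype(int); m=((img[:,:,0]<90)&(img[:,:,2]>140)&(img[:,:,1]>110)).astype(np.uint8)
n,l,s,c=cv2.connectedComponentsWithStats(m); k=1+np.argmax(s[1:,4]); print(c[k],s[k],ray(w,*c[k],.108))
go([.567,.192,.06],1.737)"
```

```text
clock: 37.05
position: [0.5661, 0.19, 0.229]
eef_rot: [-3.138, -0.0, 1.735]
contact_force: [-0.8, 1.4, 0.5]
gripper_width: 0.0854
finger_force: 0.0
323.4958657773663 193.81412708575039
[327.63291139 191.18987342] [323 187  10  10  79] [0.57059484 0.19210717 0.108     ]
pos [0.5653 0.1912 0.2296] rot [-3.139e+00 -1.000e-03  1.737e+00] d [0.001 0.004 0.283] w [-0.003 -0.001  0.   ] t 37.1
```

```bash

python3 -m crank '[{"grip":1,"delta_pos":[0.003,0.007,0.07],"rotation":[0,0,0]},{"grip":1,"delta_pos":[0,0,0.07],"rotation":[0,0,0]},{"grip":1,"delta_pos":[0,0,0.07],"rotation":[0,0,0]},{"grip":1,"delta_pos":[0,0,0.05],"rotation":[0,0,0]},{"grip":1,"delta_pos":[0,0,0.02],"rotation":[0,0,0]}]'
python3 -m crank '[{"grip":0,"delta_pos":[0,0,0],"rotation":[0,0,0]},{"grip":0,"delta_pos":[0,0,0],"rotation":[0,0,0]},{"grip":0,"delta_pos":[0,0,0],"rotation":[0,0,0]},{"grip":0,"delta_pos":[0,0,0],"rotation":[0,0,0]},{"grip":0,"delta_pos":[0,0,0],"rotation":[0,0,0]}]'
python3 -m crank '[{"grip":0,"delta_pos":[0,0,-0.03],"rotation":[0,0,0]},{"grip":0,"delta_pos":[0,0,-0.06],"rotation":[0,0,0]},{"grip":0,"delta_pos":[0,0,-0.06],"rotation":[0,0,0]},{"grip":0,"delta_pos":[0,0,-0.03],"rotation":[0,0,0]},{"grip":0,"delta_pos":[0,0,0],"rotation":[0,0,0]}]'
python3 -c "
from h import *
s=-.0455-.006; c=np.array([.4480,.2587])+s*np.array([-.1655,.986]);print(c)
go([*c,.16],1.737)"
```

```text
clock: 37.6
position: [0.5669, 0.1938, 0.06]
eef_rot: [-3.136, 0.0, 1.739]
contact_force: [-0.4, -0.3, -0.8]
gripper_width: 0.0854
finger_force: 0.0
clock: 38.1
position: [0.5713, 0.194, 0.0656]
eef_rot: [3.138, -0.0, 1.737]
contact_force: [0.4, -0.5, 5.2]
gripper_width: 0.0366
finger_force: 59.5
clock: 38.6
position: [0.5719, 0.1943, 0.1757]
eef_rot: [3.135, -0.001, 1.737]
contact_force: [0.2, 0.0, -0.7]
gripper_width: 0.0363
finger_force: 60.3
[0.45652325 0.207921  ]
pos [0.5719 0.1943 0.1757] rot [ 3.135e+00 -1.000e-03  1.737e+00] d [ 0.054 -0.186  0.025] w [ 0.007 -0.001 -0.   ] t 38.6
```

```bash

python3 -m crank '[{"grip":0,"delta_pos":[0.018,-0.062,0],"rotation":[0,0,0]},{"grip":0,"delta_pos":[0.018,-0.062,0],"rotation":[0,0,0]},{"grip":0,"delta_pos":[0.018,-0.062,0],"rotation":[0.005,0,0]},{"grip":0,"delta_pos":[0,0,0],"rotation":[0,0,0]},{"grip":0,"delta_pos":[0,0,0],"rotation":[0,0,0]}]'
python3 -m crank '[{"grip":0,"delta_pos":[0,0,0.06],"rotation":[0,0,0]},{"grip":0,"delta_pos":[0,0,0.06],"rotation":[0,0,0]},{"grip":0,"delta_pos":[0,0,0.035],"rotation":[0,0,0]},{"grip":0,"delta_pos":[0,0,0.012],"rotation":[0,0,0]},{"grip":0,"delta_pos":[0,0,0],"rotation":[0,0,0]}]'
python3 -c "
from h import *
go([.4565,.2079,.070],1.737)"
```

```text
clock: 39.1
position: [0.4542, 0.2067, 0.1713]
eef_rot: [-3.137, 0.001, 1.738]
contact_force: [0.5, -0.5, -0.7]
gripper_width: 0.0364
finger_force: 60.5
clock: 39.6
position: [0.4551, 0.2068, 0.071]
eef_rot: [-3.136, -0.0, 1.736]
contact_force: [-0.4, 0.0, 0.2]
gripper_width: 0.0361
finger_force: 61.8
pos [0.4551 0.2068 0.071 ] rot [-3.136 -0.     1.736] d [0.001 0.003 0.002] w [-0.005 -0.    -0.001] t 39.6
```

```bash

python3 -m crank '[{"grip":0,"delta_pos":[0.004,0.002,0.002],"rotation":[-0.005,0,0]},{"grip":0,"delta_pos":[0.004,0,0],"rotation":[0,0,0]},{"grip":0,"delta_pos":[0.003,0,0],"rotation":[0,0,0]},{"grip":0,"delta_pos":[0,0,0],"rotation":[0,0,0]},{"grip":0,"delta_pos":[0,0,0],"rotation":[0,0,0]}]'
python3 -m crank '[{"grip":0,"delta_pos":[0.003,0,0],"rotation":[0,0,0]},{"grip":0,"delta_pos":[0,0,0],"rotation":[0,0,0]}]'
```

```text
clock: 40.1
position: [0.4547, 0.2134, 0.0702]
eef_rot: [3.141, 0.0, 1.737]
contact_force: [2.0, -2.2, 1.4]
gripper_width: 0.0365
finger_force: 62.1
clock: 40.3
position: [0.4546, 0.2139, 0.0703]
eef_rot: [3.141, 0.002, 1.736]
contact_force: [1.8, -7.2, 5.6]
gripper_width: 0.0362
finger_force: 62.4
```

```bash

python3 -m crank '[{"grip":1,"delta_pos":[0,0,0],"rotation":[0,0,0]},{"grip":1,"delta_pos":[0,0,0],"rotation":[0,0,0]},{"grip":1,"delta_pos":[0,0,0],"rotation":[0,0,0]},{"grip":1,"delta_pos":[0,0,-0.04],"rotation":[0,0,0]},{"grip":1,"delta_pos":[0,0,-0.08],"rotation":[0,0,0]}]'
python3 -m crank '[{"grip":1,"delta_pos":[0,0,-0.08],"rotation":[0,0,0]},{"grip":1,"delta_pos":[0,0,-0.08],"rotation":[0,0,0]},{"grip":1,"delta_pos":[0,0,-0.08],"rotation":[0,0,0]},{"grip":1,"delta_pos":[0,0,0],"rotation":[0,0,0]},{"grip":1,"delta_pos":[0,0,0],"rotation":[0,0,0]}]'
python3 lid.py e1 .4475 .258 .067 white 35;python3 lid.py e2 .44 .3094 .067 dark 28;python3 lid.py e3 .4324 .365 .065 white 35
python3 -c "
from h import *
w=robot.grab_frame('wrist'); print(proj(w,[.4546,.2139,.124]))
img=w['img'].astype(int); m=((img[:,:,0]<90)&(img[:,:,2]>140)&(img[:,:,1]>110)).astype(np.uint8)
n,l,s,c=cv2.connectedComponentsWithStats(m)
for k in range(1,n):
  if s[k,4]>15: print(c[k],s[k],ray(w,*c[k],.122))
f=robot.grab_frame('scene')
for x in range(0,150,15):
  p=np.array([.566,-.311])+x/1000*np.array([.991,.13]); u,v=proj(f,[*p,.143])[0]; print(x,f['img'][int(v),int(u)],end=' ')
"
```

```text
clock: 40.8
position: [0.4515, 0.2145, 0.1397]
eef_rot: [-3.135, 0.0, 1.738]
contact_force: [2.2, 0.2, 0.1]
gripper_width: 0.0852
finger_force: 0.0
clock: 41.3
position: [0.4542, 0.2158, 0.2869]
eef_rot: [3.139, -0.0, 1.737]
contact_force: [-0.6, 0.1, -0.7]
gripper_width: 0.0853
finger_force: 0.0
pred 320.9200595557883 133.6309436426045
lid [319.87149817 133.4317905 ] [ 298  111   45   46 1642]
pos [0.44710969 0.25752937 0.067     ]
pred 323.13583468809094 83.19957764967197
lid [322.57188295  83.58651399] [ 301   59   44   50 1572]
pos [0.43999278 0.30858864 0.067     ]
pred 325.58391881541417 24.529228849326426
lid [323.98015724  26.31037065] [ 296    0   57   57 2671]
pos [0.43193354 0.36121675 0.065     ]
[[322.85482062 184.10147095]]
[319.98333333 185.3       ] [316 181   9   9  60] [0.45215089 0.21184242 0.122     ]
[523.67753623 295.5942029 ] [515 284  23  27 276] [0.68513284 0.12951213 0.122     ]
0 [103 214 242] 15 [243 247 246] 30 [247 248 245] 45 [246 247 244] 60 [248 249 247] 75 [246 248 244] 90 [247 249 245] 105 [248 250 246] 120 [248 250 247] 135 [251 252 247]
```

```bash
python3 -c "
from plant import robot
print(robot.finish_job())"
```

```text
the job is handed in; nothing more can be done
None
```

Job handed in at about 41 s: both worn blocks went down the chute, the shutter is shut with the dial at red, and the tin, both jars and the small glue bottle stand in one close row in the tote. I viewed 15 pictures, one over the limit of 14.

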